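Press the end cap home on a filter cartridge with the bench lever press

ROBOT

A 7-joint arm with a two-finger parallel gripper is mounted at the origin on the work surface. World frame = base frame: x ahead of the robot, y to its left, z up, the work surface at z = 0. Lengths are in mm, angles in rad, forces in N, time in s.
With the tool pointing down it reaches from about 425 to 925 mm from the base axis. Payload 6.8 kg.
Tool frame: the origin (TCP) lies midway between the tips of the shut fingers; the grasp point (between the pads) lies 19 mm behind it; z points along the fingers, y is the line along which they close (so a half turn about z gives the same grasp; the last joint's range is limited). The gripper opens to 88 mm and grips with 3 to 60 N. Pads are 20 mm wide; open, the fingers measure 115 mm over their backs; the gripper's body (75 mm by 178 mm) begins 61 mm behind the grasp point.
Start: joints at [1.152, 0.477, 0.022, 1.555, -0.011, 1.109, -0.083], TCP at [206.439, -642.675, 190.064] pointing down, gripper open.
Joint ranges: [-2.96, 2.96], [-0.34, 2.1], [-1.41, 1.46], [0.24, 2.44], [-1.37, 4.51], [0.17, 1.92], [-2.96, 2.96]. Speed limits (rad/s): [2.39, 2.39, 3.14, 3.14, 3.14, 3.14, 3.14].

INTERFACE

Orientations are given as a unit quaternion [x, y, z, w].
In Python, from cell import manip gives the robot as it stands.
- The arm moves only by the tool play_rows, never from a script. Its argument "commands" is text: rows parted by semicolons, each of 5 numbers parted by spaces: the shift along the tool's x, y, z in units of 250 mm (1.0 is 250 mm), then the turn about the tool's z in units of 0.5 rad (1.0 is 0.5 rad), then the closure, from 0 (fully open) to 1 (shut). In form: tx ty tz turn grip; .... A call has exactly 5 rows; each row is the pose to reach, as a shift and turn from the pose commanded when the call began, along the tool's axes at that moment; what a row does not reach only later rows make up. A row lasts 1/8 s, in which the tool goes at most 62.5 mm and 10.7 degrees, less where a joint would pass 70% of its speed; a pose out of reach is approached as far as the arm can. A call with a number of a shift or a turn outside -1 to 1 is refused whole. A call with a gripper value outside its range is refused whole. The fingers move at their own pace and stop on an object; "newtons" is the grip in N (left out, the last holds). Time passes only in rows, so rows that repeat a pose let the fingers close, or fill a call up. It gives the time, the measured TCP pose, the force, the opening and the grip force at its end, in the units of the state.
- manip.state(): the state, without advancing time (a new reading comes with each control period).
- manip.capture(name): name is "scene" or "side" or "wrist"; returns the picture (400x640x3 uint8, red, green, blue); there is no depth.
- manip.calibration(name): a dict with "camera_matrix" (3x3 intrinsics, pixels), "xyz" and "rotation" of the camera in the world. Camera axes: x right, y down, z forward; pixel columns grow to the right and rows downward; lengths in mm; the calibration is good to about 2 mm. The wrist camera is an equidistant fisheye: a pixel r from the principal point sees the ray r / f radians off the axis. A picture is of the moment at which its call begins: read the wrist's pose just before it. calibration takes no time and is no camera call; for the wrist camera it gives the pose at the moment of the call.
- manip.sign_off(): hands the job in; it is judged then, once.
The state is a dict: "time_s": time; "q": joint angles; "qvel": joint speeds; "tau": joint torques, N m; "tool_pos": TCP position; "orientation": TCP orientation; "contact_force": force on the tool from outside, world axes, zero at the start; "torque": the same for the moment, N m; "finger_gap": opening from 0.0 (shut) to 1.0 (fully open); "gripper_force": force on a finger pad.
Only numpy, scipy, OpenCV 4.12 (cv2) and the standard library are available. Lean on these libraries where they do the work, as an engineer would, in place of code of your own. Each camera call takes 0.05 s, during which the arm holds its last target. There are 200 camera calls.

TASK

Stand the small filter cartridge, the one whose end cap still sits proud above a bare neck, upright and centred on the press's round anvil under the ram, and let go of it. Then pull the press's sprung lever fully down, hold it down for a second so that the ram pushes the cap home, and ease the lever slowly back up to its rest, taking two seconds or more and never letting it fly back. Leave the cartridge standing on the anvil and do not shift anything else on the bench.

Things in the scene. Friction and masses are not known exactly. Their poses are not given: they have to be found in the camera images.
- press: Blue bench lever press, bolted down. Origin on the bench under the ram axis; x points from its open front to its column, y to its left; the front faces roughly to the robot (yaw -0.45 to 0.1 rad). In its frame (mm): foot plate x -70..140, y +-70, 18 thick; pedestal x -50..120, y +-50, up to z 72; steel anvil disc of radius 27 on the ram axis, top at z 80; column x 60..110, y +-28.
- head (a point): Middle of the underside of the press's overhanging head, on the ram axis 250 mm above the bench. The head spans x -18..78, y +-28, z 250..306 mm in the press frame, and leaves room over the anvil only for a tool tilted about 25 to 50 degrees from vertical, coming from the front, give or take 45 degrees.
- ram_tip (a point): Lower end of the ram, a steel rod of radius 10 mm hanging from the head: 177 mm above the bench with the lever at rest, 147 mm with the lever fully down (it sinks 25 mm per rad).
- anvil (a point): Centre of the anvil's top face, 80 mm above the press's origin, axes as the press.
- lever (a joint): Angle of the press lever: 0 at rest (up), 1.2 rad at its lower stop. Growing angle swings the handle forward (press's -x) and down. A spring always drives it up to 0: about 0.5 N m at rest, 1.6 N m fully down (3 to 10 N at the handle). Shaft along the press's y, through x 85, z 200 mm, in the column; lever arm 14 mm thick at y -75, beside the head.
- handle (a point): Middle of the lever's black handle, a round bar 22 mm thick, 90 mm long along the press's y (from y -90 to -180; this point at y -135). It moves on an arc of radius 160 mm about the shaft (press x 85, z 200 mm): at rest 60 degrees above the horizontal, forward of the shaft (x 5, z 339), fully down 9 degrees below it (x -73, z 176).
- cartridge: Small upright steel cartridge, 36 mm wide, foot flange 46 mm wide, 6 thick; body to 50 mm up, then 8 mm of bare brass neck 26 wide, then its cap; 74 mm high in all before pressing. Origin: centre of underside, z up. Grip the body 10 to 50 mm up. About 0.26 kg. Stands on a 60 mm high stand (220 x 260 mm, black rubber top) left of the press, among the other cartridges, in any of four places.
- cap (a joint): How far the cap has been pushed down onto the cartridge (m): 0 as it starts, 0.008 touching the body; a full stroke of the press drives it about 0.007. Needs about 8 N to move, and stays where it is pushed.
- cap_top (a point): Centre of the top of the cartridge's cap, 74 mm above the cartridge's underside before pressing. The cap is a steel disc 36 mm wide, 12 mm thick, with a boss 20 mm wide and 4 mm high on top.
- tall1: Finished cartridge, 36 mm in diameter (flange and cap 46 and 42), 90 mm high, upright on the stand; origin at the underside's centre. Leave alone.
- tall2: Finished cartridge, 36 mm in diameter (flange and cap 46 and 42), 80 mm high, upright on the stand; origin at the underside's centre. Leave alone.
- wide: Wide low finished cartridge, 58 mm in diameter, 45 mm high, upright on the stand; origin at the underside's centre. Leave alone.
- jar: Jar 52 mm in diameter, 85 mm high, standing right of the press; origin at the underside's centre. Leave alone.
- wrench: Wrench lying flat on the bench in front of the press, about 180 mm long and under 15 mm high. Leave alone.
- screwdriver: Screwdriver lying on the bench right of the press under the lever, about 200 mm long and under 35 mm high. Leave alone.
- carton: Small cardboard carton 80 x 60 x 40 mm on the bench towards the robot, right of the press; origin at the underside's centre. Leave alone.
Things that resemble listed ones, but are neither listed nor needed, are in the scene too. What is shaped like the cartridge but orange is not meant.

How it is judged:
By the outcome, as a careful person would: the job done as asked, in the order asked, and still so for the second after the job is handed in, with the robot touching nothing.
It also fails if it takes over 70 s, if anything falls off the work surface, if the arm or the gripper's body presses on something with over 40 N, if the wrist force passes 120 N, or if a joint passes its speed limit or range.

## Working session

There is one attempt and no reset: what is moved stays moved. The work goes in short steps, Python scripts to look and compute and a tool call to move; the robot and the scene stay as the last step left them, time stands still between calls to the robot, and variables do not carry over. Pictures are saved under pics/ and viewed, at most 10 in all, crops included, and the job is handed in when it is done.

Besides the shell and the picture viewer there is one more tool, called by a JSON object that holds its "method" and its "body", one argument or row to a line. play_rows: Moves the arm, as the interface text tells. Its arguments: {"type":"object","properties":{"commands":{"type":"string"},"newtons":{"type":"number"}},"required":["commands"]}

```bash
ls; mkdir -p pics; python3 - <<'E'
from cell import manip
import cv2,numpy as np
s=manip.state();print({k:np.round(v,3).tolist() for k,v in s.items()})
for n in("scene","side","wrist"):
    c=manip.calibration(n);print(n,{k:np.round(v,3).tolist() for k,v in c.items()})
    cv2.imwrite(f"pics/{n}0.png",manip.capture(n)[:,:,::-1])
E
```

```text
pics
{'time_s': 0.0, 'q': [1.152, 0.478, 0.022, 1.556, -0.012, 1.109, -0.083], 'qvel': [-0.0, 0.0, -0.001, 0.0, -0.001, 0.001, -0.001], 'tau': [-0.001, -58.285, 1.535, -27.261, -0.054, 0.017, 0.0], 'tool_pos': [206.205, -642.049, 189.098], 'orientation': [0.988, 0.155, -0.0, -0.001], 'contact_force': [-0.065, 0.981, -0.299], 'torque': [-0.021, -0.035, -0.018], 'gripper_force': 0.0, 'finger_gap': 0.994}
scene {'camera_matrix': [[497.349, 0.0, 316.895], [0.0, 497.349, 196.138], [0.0, 0.0, 1.0]], 'xyz': [1437.487, -893.7, 1181.893], 'rotation': [0.83, 0.34, -0.16, -0.412]}
side {'camera_matrix': [[378.161, 0.0, 330.598], [0.0, 378.161, 200.561], [0.0, 0.0, 1.0]], 'xyz': [271.459, 608.211, 979.235], 'rotation': [-0.226, 0.913, -0.33, 0.077]}
wrist {'camera_matrix': [[309.707, 0.0, 316.318], [0.0, 309.707, 199.186], [0.0, 0.0, 1.0]], 'xyz': [274.699, -619.88, 383.706], 'rotation': [0.802, -0.583, -0.078, 0.105]}
```

View pics/scene0.png

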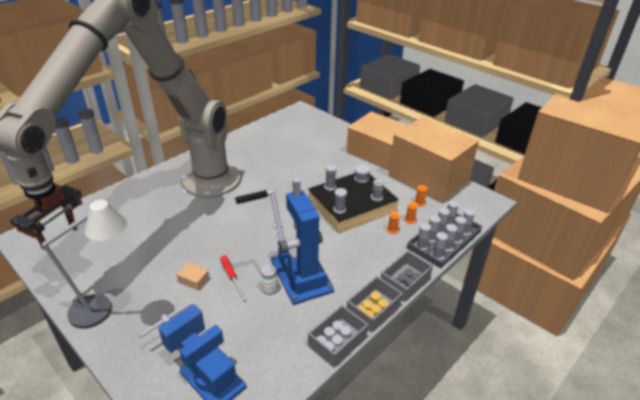

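View pics/side0.png

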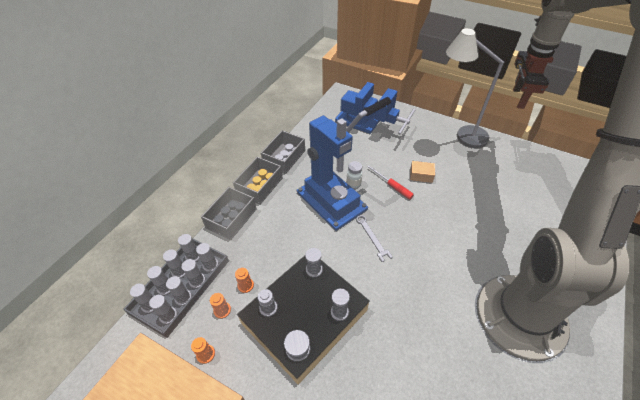

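Side view: the stand's candidates are (266,301) (shows a neck), (313,262), (340,303) and the wide one (297,346). The orange ones at (244,280), (220,305) and (203,349), and the tray ones, are not meant. I'll crop closer on the stand and press.

```bash
cat > h.py <<'E'
import numpy as np,cv2
from scipy.spatial.transform import Rotation as R
from cell import manip
def ray(n,u,v,c=None):
    c=c or manip.calibration(n);K=c["camera_matrix"];K=np.array(K)
    x=np.array([(u-K[0,2])/K[0,0],(v-K[1,2])/K[1,1]])
    if n=="wrist":
        r=np.hypot(*x)+1e-9;d=np.r_[x/r*np.sin(r),np.cos(r)]
    else: d=np.r_[x,1]
    return np.array(c["xyz"],float),R.from_quat(c["rotation"]).apply(d)
def atz(n,u,v,z,c=None):
    o,d=ray(n,u,v,c);return o+d*(z-o[2])/d[2]
def proj(n,P,c=None):
    c=c or manip.calibration(n);K=np.array(c["camera_matrix"])
    p=R.from_quat(c["rotation"]).inv().apply(np.atleast_2d(P)-np.array(c["xyz"]))
    if n=="wrist":
        r=np.hypot(p[:,0],p[:,1])+1e-9;t=np.arctan2(r,p[:,2]);x=p[:,:2]/r[:,None]*t[:,None]
    else: x=p[:,:2]/p[:,2:]
    return x*K[0,0]+K[:2,2]
E
python3 - <<'E'
from h import *
a=cv2.imread("pics/side0.png")
b=np.hstack([cv2.resize(a[250:370,230:380],(480,384),interpolation=2)[:, :400],cv2.resize(a[110:230,290:415],(400,384),interpolation=2)])
cv2.imwrite("pics/crop0.png",b)
for n,uv in dict(cart=(266,311),t1=(313,272),t2=(340,315)).items(): print(n,atz("side",*uv,60).round(0))
for p in((240,317),(308,257),(369,303),(297,371)): print("stand",atz("side",*p,60).round())
print("anvil",atz("side",339.5,193,80).round())
print("scene cart?",[ (p,proj("scene",atz("side",*p,60)).round()) for p in((266,311),(313,272),(340,315))])
E
```

```text
cart [594. 330.  60.]
t1 [543. 177.  60.]
t2 [423. 251.  60.]
stand [643. 373.  60.]
stand [579. 142.  60.]
stand [372. 188.  60.]
stand [451. 417.  60.]
anvil [600. -95.  80.]
scene cart? [((266, 311), array([[379., 196.]])), ((313, 272), array([[341., 208.]])), ((340, 315), array([[331., 185.]]))]
```

View pics/crop0.png

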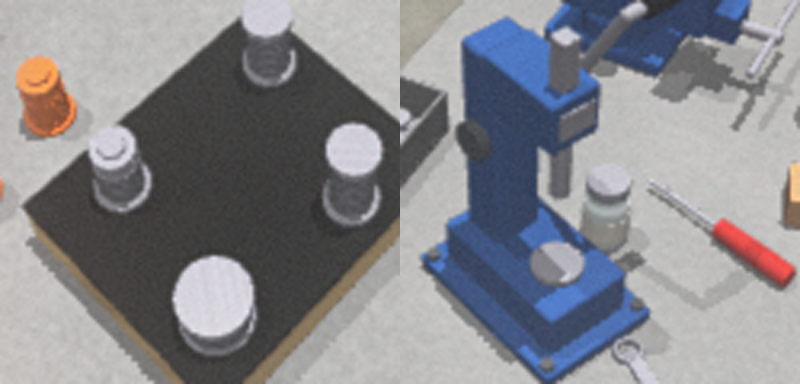

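```bash
python3 - <<'E'
from h import *
from scipy.optimize import least_squares
P=np.array([(0,0,80),(-70,70,18),(-70,-70,18),(140,70,18),(-50,50,72),(-50,-50,72),(120,50,72),(-18,-28,306),(0,0,180)],float)
c=np.array([(557,263),(548,372),(648,303),(422,255),(548,322),(625,268),(447,222),(598,82),(562,192)],float)
uv=np.c_[290+(c[:,0]-400)/3.2,110+c[:,1]/3.2]
def W(p,X): return R.from_euler("z",p[2]).apply(X)+[p[0],p[1],0]
f=lambda p:(proj("side",W(p,P))-uv).ravel()
s=least_squares(f,[600,-95,-.2],x_scale=[10,10,.1],loss="soft_l1");print(s.x,f(s.x).reshape(-1,2).round(1).tolist())
pr=s.x
L=[W(pr,[(x,y,z) for x,y in((-70,70),(-70,-70),(140,-70),(140,70),(-70,70))]) for z in(0,18)]
L+=[W(pr,[(x,y,72) for x,y in((-50,50),(-50,-50),(120,-50),(120,50),(-50,50))])]
t=np.linspace(0,6.3,30);L+=[W(pr,np.c_[27*np.cos(t),27*np.sin(t),0*t+80])]
L+=[W(pr,[(x,y,z) for x,y in((-18,28),(-18,-28),(78,-28),(78,28),(-18,28))]) for z in(250,306)]
L+=[W(pr,[(5,-90,339),(5,-180,339)])]
def cyl(x,y,r,z): return np.c_[x+r*np.cos(t),y+r*np.sin(t),0*t+z]
L+=[cyl(594,330,23,60),cyl(594,330,23,66),cyl(594,330,18,130),cyl(594,330,10,134)]
o=[]
for n,(r0,r1,c0,c1) in dict(side=(110,350,240,420),scene=(150,310,220,400)).items():
    a=cv2.imread(f"pics/{n}0.png");a=cv2.resize(a,None,fx=4,fy=4,interpolation=2)
    for l in L: cv2.polylines(a,[((proj(n,l)+.5)*4*8).astype(int)],False,(0,255,0),1,cv2.LINE_AA,3)
    o.append(cv2.resize(a[r0*4:r1*4,c0*4:c1*4],(400,int(400*(r1-r0)/(c1-c0)))))
h=max(i.shape[0] for i in o);o=[cv2.copyMakeBorder(i,0,h-i.shape[0],0,0,0) for i in o]
cv2.imwrite("pics/ov.png",np.hstack(o))
E
```

```text
[ 6.05276382e+02 -1.00717855e+02 -3.87688045e-01] [[-0.3, -0.9], [-0.2, 2.0], [1.0, 1.2], [-1.3, -0.3], [0.8, -0.2], [0.7, 0.7], [-1.6, -0.4], [1.1, -0.4], [-1.0, -1.0]]
```

View pics/ov.png

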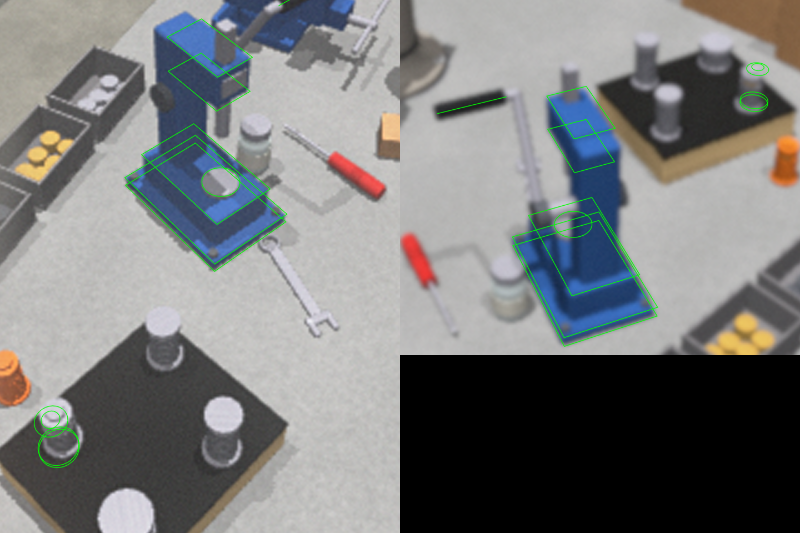

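The wanted cartridge, with boss and neck, is at side (266,301). The press model fits within a few mm at yaw about -0.39. Rows can't command tilt directly, so I'll check how the arm behaves at the edge of its reach, high up in free air.

```bash
python3 - <<'E'
from cell import manip
print([a for a in dir(manip) if a[0]!='_'])
E
```

```text
['PlanningError', 'calibration', 'capture', 'sign_off', 'state']
```

{"method": "play_rows", "body": {
  "commands": "0 0 -.25 0 0;0 0 -.5 0 0;0 0 -.75 0 0;0 0 -1 0 0;0 0 -1 0 0"
}}

```text
time_s: 0.78
tool_pos: [207.0, -644.4, 446.1]
orientation: [0.988, 0.155, 0.001, 0.005]
contact_force: [0.2, 0.4, -0.7]
finger_gap: 0.997
gripper_force: 0.0
```

{"method": "play_rows", "body": {
  "commands": ".25 -.1 -.1 0 0;.45 -.2 -.2 0 0;.65 -.3 -.3 0 0;.85 -.4 -.4 0 0;1 -.45 -.5 0 0"
}}

```text
time_s: 1.4
tool_pos: [411.5, -456.8, 564.8]
orientation: [0.988, 0.156, -0.0, -0.001]
contact_force: [1.1, -0.5, 0.1]
finger_gap: 0.998
gripper_force: 0.0
```

{"method": "play_rows", "body": {
  "commands": "0 0 -.25 0 0;0 0 -.5 0 0;0 0 -.75 0 0;0 0 -1 0 0;0 0 -1 0 0"
}}

```text
time_s: 2.02
tool_pos: [397.9, -435.7, 646.5]
orientation: [0.986, 0.159, 0.025, 0.035]
contact_force: [-0.0, -0.4, -0.6]
finger_gap: 1.002
gripper_force: 0.0
```

```bash
python3 - <<'E'
from h import *
s=manip.state();print(np.round(s["q"],3),R.from_quat(s["orientation"]).as_matrix().round(3).tolist(),s["tool_pos"])
E
```

```text
[ 0.426  0.239  0.443  0.922 -0.113  1.915 -0.441] [[0.948, 0.311, 0.06], [0.315, -0.947, -0.062], [0.037, 0.077, -0.996]] [ 397.93508073 -435.68827242  646.51518027]
```

{"method": "play_rows", "body": {
  "commands": "0 0 0 0 0;0 0 0 0 0;0 0 0 0 0;0 0 0 0 0;0 0 0 0 0"
}}

```text
time_s: 2.65
tool_pos: [394.7, -438.8, 647.7]
orientation: [0.987, 0.154, 0.024, 0.037]
contact_force: [0.7, -0.2, 0.3]
finger_gap: 0.996
gripper_force: 0.0
```

{"method": "play_rows", "body": {
  "commands": "0 0 .2 0 0;0 0 .4 0 0;0 0 .4 0 0;0 0 .4 0 0;0 0 .4 0 0"
}}

```text
time_s: 3.28
tool_pos: [401.3, -446.0, 551.4]
orientation: [0.987, 0.154, 0.026, 0.039]
contact_force: [-0.6, -0.4, 0.7]
finger_gap: 0.999
gripper_force: 0.0
```

```bash
python3 - <<'E'
from h import *
s=manip.state();print(np.round(s["q"],3),R.from_quat(s["orientation"]).as_matrix().round(3).tolist(),s["tool_pos"])
E
```

```text
[ 0.397  0.184  0.428  1.198 -0.075  1.682 -0.458] [[0.951, 0.303, 0.063], [0.307, -0.949, -0.069], [0.039, 0.084, -0.996]] [ 401.3232451  -445.96635479  551.39711655]
```

The tilt gained at the reach limit persists, and it points the right way (outward). I'll move to azimuth about -20° and build more tilt there.

{"method": "play_rows", "body": {
  "commands": ".2 -.14 -.03 0 0;.4 -.28 -.06 0 0;.6 -.42 -.08 0 0;.8 -.56 -.1 0 0;1 -.7 -.1 0 0"
}}

```text
time_s: 3.9
tool_pos: [585.5, -199.2, 571.0]
orientation: [0.987, 0.154, 0.026, 0.038]
contact_force: [0.2, -0.3, -0.3]
finger_gap: 0.998
gripper_force: 0.0
```

{"method": "play_rows", "body": {
  "commands": "0 0 -1 0 0;0 0 -1 0 0;0 0 -1 0 0;0 0 -1 0 0;0 0 -1 0 0"
}}

```text
time_s: 4.53
tool_pos: [554.8, -178.7, 698.7]
orientation: [0.983, 0.156, 0.073, 0.061]
contact_force: [0.3, -1.6, -0.8]
finger_gap: 1.002
gripper_force: 0.0
```

{"method": "play_rows", "body": {
  "commands": "0 0 -1 0 0;0 0 -1 0 0;0 0 -1 0 0;0 0 -1 0 0;0 0 -1 0 0"
}}

```text
time_s: 5.15
tool_pos: [479.6, -135.7, 810.3]
orientation: [0.965, 0.149, 0.178, 0.124]
contact_force: [1.5, 1.0, -0.3]
finger_gap: 1.002
gripper_force: 0.0
```

```bash
python3 - <<'E'
from h import *
s=manip.state();print(np.round(s["q"],3),R.from_quat(s["orientation"]).as_matrix().round(3).tolist(),s["tool_pos"])
E
```

```text
[-0.764 -0.085  0.665  0.896  0.292  1.915 -1.201] [[0.893, 0.243, 0.38], [0.331, -0.925, -0.187], [0.306, 0.293, -0.906]] [ 479.55040919 -135.70223918  810.34627097]
```

{"method": "play_rows", "body": {
  "commands": "0 0 -1 0 0;0 0 -1 0 0;0 0 -1 0 0;0 0 -1 0 0;0 0 -1 0 0"
}}

```text
time_s: 5.78
tool_pos: [420.6, -144.9, 851.5]
orientation: [0.958, 0.145, 0.21, 0.13]
contact_force: [0.5, -0.9, 0.3]
finger_gap: 1.004
gripper_force: 0.0
```

```bash
python3 - <<'E'
from h import *
s=manip.state();M=R.from_quat(s["orientation"]).as_matrix();print(np.round(s["q"],3),M.round(3).tolist(),s["tool_pos"])
print("tilt",np.degrees(np.arccos(-M[2,2])),"turn to make y level",np.arctan2(M[2,1],M[2,0]), "alt", np.arctan2(-M[2,1],M[2,0]))
E
```

```text
[ 0.287 -0.092 -0.18   0.834  0.135  1.916 -1.09 ] [[0.87, 0.224, 0.439], [0.333, -0.924, -0.189], [0.364, 0.311, -0.878]] [ 420.60114284 -144.88698602  851.53367979]
tilt 28.58028229108814 turn to make y level 0.7071827791204066 alt -0.7071827791204066
```

{"method": "play_rows", "body": {
  "commands": ".9 .8 -.8 .3 0;.9 .8 -.8 .6 0;.9 .8 -.8 1 0;.9 .8 -.8 1 0;.9 .8 -.8 1 0"
}}

```text
time_s: 6.4
tool_pos: [482.6, -192.6, 876.5]
orientation: [0.964, -0.031, 0.25, 0.089]
contact_force: [-0.1, -0.3, 0.2]
finger_gap: 1.001
gripper_force: 0.0
```

```bash
cat > st.py <<'E'
from h import *
s=manip.state();M=R.from_quat(s["orientation"]).as_matrix();print(np.round(s["q"],3),M.round(3).tolist(),s["tool_pos"])
print("tilt",np.degrees(np.arccos(-M[2,2])),"heading",np.degrees(np.arctan2(M[1,2],M[0,2])),"turn to make y level",np.arctan(M[2,1]/M[2,0]))
E
python3 st.py
```

```text
[-0.188  0.027  0.421  0.667  0.066  1.916 -1.367] [[0.873, -0.105, 0.477], [-0.016, -0.982, -0.187], [0.488, 0.155, -0.859]] [ 482.55428449 -192.55276716  876.49876623]
tilt 30.7901553694564 heading -21.3974230333 turn to make y level 0.3084374985324207
```

{"method": "play_rows", "body": {
  "commands": "1 .3 -.6 .3 0;1 .3 -.6 .6 0;1 .3 -.6 .6 0;1 .3 -.6 .6 0;1 .3 -.6 .6 0"
}}

```text
time_s: 7.02
tool_pos: [561.2, -219.4, 903.4]
orientation: [0.938, -0.171, 0.295, 0.057]
contact_force: [0.6, -0.3, -0.4]
finger_gap: 1.003
gripper_force: 0.0
```

```bash
python3 st.py
```

```text
[-0.069  0.229  0.621  0.415 -0.217  1.916 -1.573] [[0.767, -0.355, 0.534], [-0.287, -0.935, -0.209], [0.574, 0.007, -0.819]] [ 561.23611923 -219.44933026  903.35511072]
tilt 35.011448606630054 heading -21.35092492596839 turn to make y level 0.011730669828858285
```

{"method": "play_rows", "body": {
  "commands": ".7 0 -1 0 0;.7 0 -1 0 0;.7 0 -1 0 0;.7 0 -1 0 0;.7 0 -1 0 0"
}}

```text
time_s: 7.65
tool_pos: [536.7, -208.9, 940.8]
orientation: [0.927, -0.169, 0.328, 0.063]
contact_force: [0.7, 0.0, 0.3]
finger_gap: 1.003
gripper_force: 0.0
```

```bash
python3 st.py
```

```text
[-0.152  0.192  0.721  0.387 -0.232  1.915 -1.573] [[0.728, -0.355, 0.587], [-0.272, -0.935, -0.228], [0.63, 0.006, -0.777]] [ 536.74812211 -208.87770148  940.76087221]
tilt 39.0239783997693 heading -21.18773713148811 turn to make y level 0.009239128323984627
```

```bash
cat >> h.py <<'E'
def togo(target):
    "tool-axis shift in units to bring TCP to target (world mm)"
    s=manip.state();M=R.from_quat(s["orientation"]).as_matrix()
    return (M.T@(np.array(target)-s["tool_pos"])/250).round(3),M,s
E
python3 - <<'E'
from h import *
f=atz("side",267.9,307,66);t=atz("side",264.8,294.5,134);print(f,t)
c=(f+t)[:2]/2
_,M,s=togo([0,0,0]);z=M[:,2]
g=np.r_[c,60+30]; # grasp
tcp=g+19*z
for b in(0,150): print(b,tcp-b*z,togo(tcp-b*z)[0])
E
```

```text
[593.8181186  320.33343279  66.        ] [594.0113067  318.75722787 134.        ]
0 [605.06927585 315.22150673  75.23923209] [-2.551 -2.077  2.373]
150 [517.00693479 349.35695621 191.77161032] [-2.551 -2.077  1.773]
```

{"method": "play_rows", "body": {
  "commands": "-.16 -.13 .11 0 0;-.32 -.26 .22 0 0;-.48 -.39 .33 0 0;-.64 -.52 .44 0 0;-.8 -.65 .55 0 0"
}}

```text
time_s: 8.28
tool_pos: [529.3, -71.4, 759.9]
orientation: [0.927, -0.167, 0.329, 0.062]
contact_force: [1.5, -0.4, 0.9]
finger_gap: 1.0
gripper_force: 0.0
```

{"method": "play_rows", "body": {
  "commands": "-.16 -.13 .11 0 0;-.32 -.26 .22 0 0;-.48 -.39 .33 0 0;-.64 -.52 .44 0 0;-.8 -.65 .55 0 0"
}}

```text
time_s: 8.9
tool_pos: [522.3, 101.7, 525.9]
orientation: [0.927, -0.169, 0.328, 0.063]
contact_force: [-0.2, 0.4, 1.4]
finger_gap: 1.001
gripper_force: 0.0
```

```bash
python3 st.py; python3 -c "
from h import *
print(togo([517,349,192])[0])"
```

```text
[-0.813 -0.231  0.071  1.806  0.646  1.286 -2.769] [[0.728, -0.354, 0.587], [-0.271, -0.935, -0.228], [0.63, 0.007, -0.777]] [522.34645416 101.71192935 525.88154693]
tilt 39.03128903653966 heading -21.231804848363723 turn to make y level 0.010683641308165412
[-1.125 -0.926  0.799]
```

q7 is nearing its limit, so I'll make an equivalent half turn about the tool axis to bring it back to mid-range.

{"method": "play_rows", "body": {
  "commands": "0 0 0 -.3 0;0 0 0 -.6 0;0 0 0 -.9 0;0 0 0 -1 0;0 0 0 -1 0"
}}

```text
time_s: 9.52
tool_pos: [522.7, 100.9, 527.4]
orientation: [0.94, 0.066, 0.302, 0.143]
contact_force: [-0.4, -0.2, 0.7]
finger_gap: 0.996
gripper_force: 0.0
```

```bash
python3 st.py
```

```text
[-0.872 -0.237  0.117  1.805  0.659  1.299 -2.278] [[0.809, 0.038, 0.587], [0.21, -0.951, -0.228], [0.549, 0.308, -0.777]] [522.69241805 100.85392202 527.36987718]
tilt 39.02020802880047 heading -21.268918781684423 turn to make y level 0.5108089399775446
```

{"method": "play_rows", "body": {
  "commands": "0 0 0 -.3 0;0 0 0 -.6 0;0 0 0 -.9 0;0 0 0 -1 0;0 0 0 -1 0"
}}

```text
time_s: 10.15
tool_pos: [522.9, 100.8, 527.7]
orientation: [0.895, 0.296, 0.258, 0.213]
contact_force: [1.2, -0.0, -0.3]
finger_gap: 0.997
gripper_force: 0.0
```

{"method": "play_rows", "body": {
  "commands": "0 0 0 -.3 0;0 0 0 -.6 0;0 0 0 -.9 0;0 0 0 -1 0;0 0 0 -1 0"
}}

```text
time_s: 10.78
tool_pos: [522.9, 100.8, 527.9]
orientation: [0.794, 0.508, 0.197, 0.27]
contact_force: [0.1, -0.1, -0.4]
finger_gap: 0.997
gripper_force: 0.0
```

{"method": "play_rows", "body": {
  "commands": "0 0 0 -.3 0;0 0 0 -.6 0;0 0 0 -.9 0;0 0 0 -1 0;0 0 0 -1 0"
}}

```text
time_s: 11.4
tool_pos: [523.0, 100.8, 528.0]
orientation: [0.644, 0.688, 0.125, 0.31]
contact_force: [-0.4, 0.2, 0.3]
finger_gap: 1.002
gripper_force: 0.0
```

{"method": "play_rows", "body": {
  "commands": "0 0 0 -.3 0;0 0 0 -.6 0;0 0 0 -.9 0;0 0 0 -1 0;0 0 0 -1 0"
}}

```text
time_s: 12.02
tool_pos: [523.0, 100.8, 528.1]
orientation: [0.454, 0.826, 0.044, 0.331]
contact_force: [-0.1, -0.0, -0.1]
finger_gap: 0.997
gripper_force: 0.0
```

{"method": "play_rows", "body": {
  "commands": "0 0 0 -.3 0;0 0 0 -.6 0;0 0 0 -.9 0;0 0 0 -1 0;0 0 0 -1 0"
}}

```text
time_s: 12.65
tool_pos: [523.0, 100.8, 528.1]
orientation: [0.235, 0.913, -0.039, 0.332]
contact_force: [-0.3, 0.5, 0.5]
finger_gap: 0.999
gripper_force: 0.0
```

```bash
python3 st.py; python3 -c "
from h import *
print(togo([517,349,192])[0])"
```

```text
[-1.175 -0.278  0.337  1.816  0.739  1.367  0.154] [[-0.669, 0.456, 0.587], [0.404, 0.886, -0.228], [-0.624, 0.085, -0.777]] [522.99813077 100.78451189 528.09204329]
tilt 39.05206317837544 heading -21.227777017816315 turn to make y level -0.13454138622136286
[1.256 0.755 0.803]
```

{"method": "play_rows", "body": {
  "commands": ".16 .1 .1 -.27 0;.3 .19 .2 -.27 0;.45 .27 .3 -.27 0;.6 .36 .4 -.27 0;.75 .45 .48 -.27 0"
}}

```text
time_s: 13.28
tool_pos: [518.9, 249.1, 325.6]
orientation: [0.174, 0.926, -0.062, 0.328]
contact_force: [0.2, -0.2, 0.2]
finger_gap: 1.002
gripper_force: 0.0
```

```bash
python3 st.py; python3 -c "
from h import *
print(togo([517,349,192])[0])"
```

```text
[-1.256  0.035  0.295  2.016  0.767  1.056 -0.142] [[-0.724, 0.362, 0.587], [0.281, 0.932, -0.228], [-0.63, -0.0, -0.777]] [518.90981386 249.08498561 325.64201996]
tilt 39.03771290721936 heading -21.25876492109068 turn to make y level 0.0002514129393165463
[0.455 0.37  0.319]
```

{"method": "play_rows", "body": {
  "commands": ".11 .09 .08 0 0;.22 .18 .16 0 0;.33 .27 .24 0 0;.455 .37 .32 0 0;.455 .37 .32 0 0"
}}

```text
time_s: 13.9
tool_pos: [515.4, 349.4, 190.3]
orientation: [0.171, 0.927, -0.063, 0.328]
contact_force: [0.6, -1.1, 0.2]
finger_gap: 1.0
gripper_force: 0.0
```

```bash
python3 st.py; python3 - <<'E'
from h import *
c=manip.calibration("wrist");a=manip.capture("wrist")[:,:,::-1].copy()
cv2.imwrite("pics/w1raw.png",a)
a=cv2.resize(a,None,fx=2.5,fy=2.5,interpolation=2)
t=np.linspace(0,6.3,40)
for r,z in((23,66),(18,130),(10,134)):
    cv2.polylines(a,[((proj("wrist",np.c_[594+r*np.cos(t),319.5+r*np.sin(t),0*t+z],c)+.5)*2.5*8).astype(int)],False,(0,255,0),1,cv2.LINE_AA,3)
m=proj("wrist",[594,319.5,100],c)[0];print(m)
u,v=(m*2.5).astype(int);v0=max(0,min(v-300,400));u0=max(0,min(u-400,800))
cv2.imwrite("pics/w1.png",a[v0:v0+600,u0:u0+800]);print(u0,v0)
E
```

```text
[-1.303  0.34   0.266  2.002  0.799  0.88  -0.396] [[-0.727, 0.359, 0.586], [0.275, 0.934, -0.23], [-0.629, -0.005, -0.777]] [515.40058413 349.44937383 190.2574034 ]
tilt 39.00739585033281 heading -21.38793058279384 turn to make y level 0.008475536259343856
[315.32410682 193.52433043]
388 183
```

View pics/w1.png

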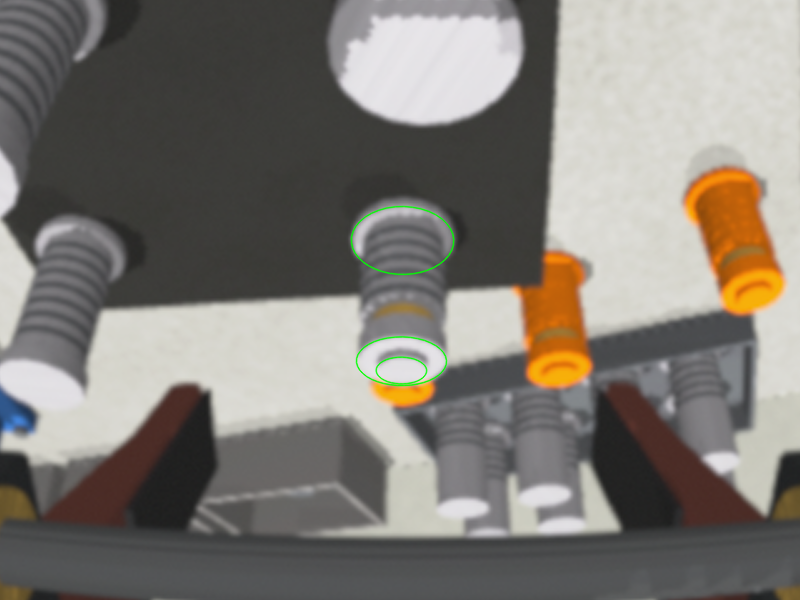

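```bash
python3 - <<'E'
from h import *
_,M,s=togo([0,0,0]);z=M[:,2]
print(togo(np.array([593,320,91])+15*z)[0], atz("side",297,346,105))
E
```

```text
[0.002 0.007 0.58 ] [469.54084607 380.0045418  105.        ]
```

The wrist view shows the brass neck and bossed cap at (402,330), centred between the fingers; neighbours are clear. Going in to grasp.

{"method": "play_rows", "body": {
  "commands": "0 .007 .15 0 0;0 .007 .3 0 0;0 .007 .45 0 0;0 .007 .58 0 0;0 .007 .58 0 0"
}}

```text
time_s: 14.58
tool_pos: [603.8, 313.6, 81.0]
orientation: [0.174, 0.926, -0.063, 0.329]
contact_force: [0.4, 0.7, -1.3]
finger_gap: 0.998
gripper_force: 0.0
```

{"method": "play_rows", "body": {
  "commands": "0 0 0 0 .7;0 0 0 0 .7;0 0 0 0 .7;0 0 0 0 .7;0 0 0 0 .7",
  "newtons": 25
}}

```text
time_s: 15.2
tool_pos: [602.5, 316.8, 80.7]
orientation: [0.172, 0.927, -0.062, 0.328]
contact_force: [-0.3, -0.0, 0.8]
finger_gap: 0.469
gripper_force: 0.0
```

```bash
python3 st.py
```

```text
[-1.18   0.567  0.342  2.001  0.934  0.594 -0.493] [[-0.725, 0.36, 0.587], [0.278, 0.933, -0.228], [-0.63, -0.002, -0.777]] [602.46492278 316.84716402  80.65819854]
tilt 39.05111683435782 heading -21.21295139807963 turn to make y level 0.0028508671201449213
```

{"method": "play_rows", "body": {
  "commands": "0 0 0 0 .8;0 0 0 0 .8;0 0 0 0 .8;0 0 0 0 .8;0 0 0 0 .8",
  "newtons": 25
}}

```text
time_s: 15.82
tool_pos: [602.5, 316.5, 81.1]
orientation: [0.172, 0.926, -0.062, 0.329]
contact_force: [-5.1, -0.6, 6.9]
finger_gap: 0.241
gripper_force: 23.1
```

{"method": "play_rows", "body": {
  "commands": "-.02 0 -.03 0 .8;-.04 0 -.06 0 .8;-.1 0 -.13 0 .8;-.2 0 -.25 0 .8;-.3 0 -.35 0 .8"
}}

```text
time_s: 16.45
tool_pos: [605.6, 316.0, 197.6]
orientation: [0.172, 0.927, -0.062, 0.328]
contact_force: [0.4, -0.4, -0.5]
finger_gap: 0.202
gripper_force: 0.0
```

```bash
python3 st.py; python3 - <<'E'
from h import *
c=manip.calibration("wrist");s=manip.state();a=manip.capture("wrist")[:,:,::-1].copy()
cv2.imwrite("pics/w2raw.png",a)
M=R.from_quat(s["orientation"]).as_matrix();z=M[:,2]
g=s["tool_pos"]-15*z;o=g-[0,0,31]  # predicted underside centre
a=cv2.resize(a,None,fx=2.5,fy=2.5,interpolation=2)
t=np.linspace(0,6.3,40)
for r,h in((23,0),(23,6),(18,70),(10,74)):
    cv2.polylines(a,[((proj("wrist",np.c_[o[0]+r*np.cos(t),o[1]+r*np.sin(t),0*t+o[2]+h],c)+.5)*2.5*8).astype(int)],False,(0,255,0),1,cv2.LINE_AA,3)
m=proj("wrist",o+[0,0,40],c)[0]
u,v=(m*2.5).astype(int);v0=max(0,min(v-300,400));u0=max(0,min(u-300,800))
cv2.imwrite("pics/w2.png",a[v0:v0+600,u0:u0+600]);print(u0,v0)
E
```

```text
[-1.146  0.38   0.296  1.928  0.801  0.786 -0.243] [[-0.725, 0.36, 0.587], [0.279, 0.933, -0.227], [-0.63, -0.001, -0.777]] [605.60837616 315.95348459 197.58312384]
tilt 39.04399705792502 heading -21.16541815149026 turn to make y level 0.001970945962543542
484 316
```

View pics/w2.png

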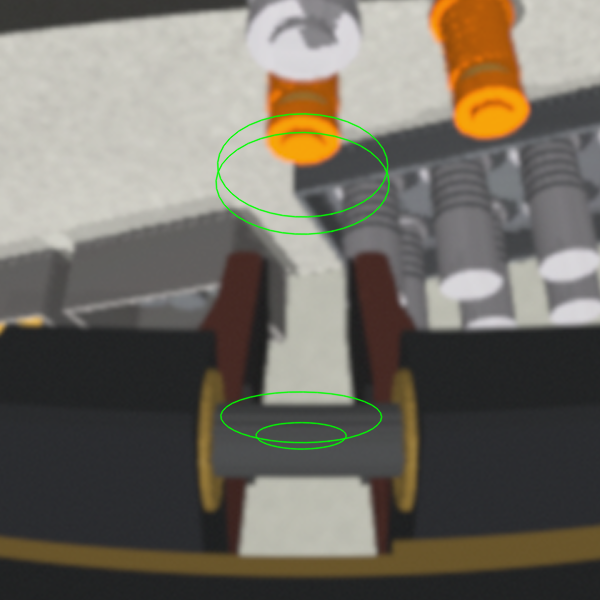

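The grasp missed: the gap is 18 mm, and the cartridge still stands on the stand at (303,40) in this crop. I'll locate it again.

```bash
python3 - <<'E'
from h import *
c=manip.calibration("wrist")
print(atz("wrist",314.8,141,130,c))
w=cv2.imread("pics/w2raw.png")
s=manip.capture("side")[:,:,::-1]; cv2.imwrite("pics/side1.png",s)
a=np.hstack([cv2.resize(w[60:260,190:440],(440,352),interpolation=2),cv2.resize(s[250:370,230:380],(440,352),interpolation=2)])
cv2.imwrite("pics/re.png",a[:,:800])
E
```

```text
[601.37233003 320.17654199 130.        ]
```

View pics/re.png

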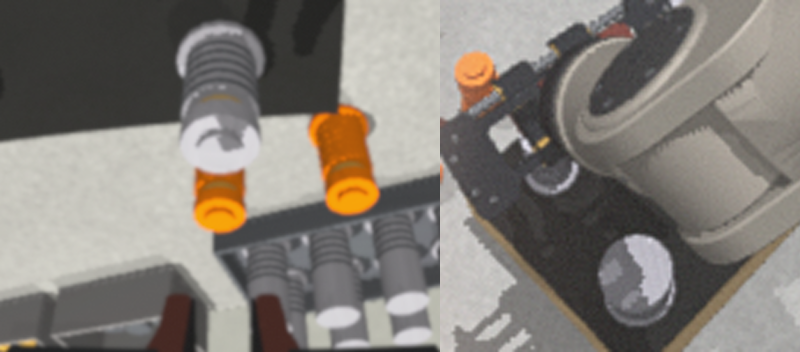

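```bash
python3 - <<'E'
from h import *
c=manip.calibration("wrist");_,M,s=togo([0,0,0]);T=s["tool_pos"]
for n,q in dict(tcp=(0,0,0),xm=(-10,9,0),xp=(10,9,0),g=(0,0,-19),xmL=(-10,-9,0),xpL=(10,-9,0)).items(): 
    p=proj("wrist",T+M@np.array(q,float),c)[0];print(n,(p*2.5-[484,316]).round(),p.round(1))
print("cap",atz("wrist",314.4,142.4,130,c),"flange",atz("wrist",190+220/1.76,60+58/1.76,66,c),c["xyz"],M.T@(np.array(c["xyz"])-T))
c0=dict(c)
for x,y in((594,319.5),(601,320)):print(x,y,proj("wrist",[[x,y,130],[x,y,66],[x,y,60]],c).round(1))
print(s["finger_gap"],s["gripper_force"])
E
```

```text
tcp [301. 248.] [313.8 225.5]
xm [334. 282.] [327.2 239.4]
xp [335. 212.] [327.5 211.2]
g [300. 274.] [313.6 236.1]
xmL [267. 282.] [300.6 239.4]
xpL [266. 212.] [300.1 211.1]
cap [600.4942659  320.15555953 130.        ] flange [597.73274785 321.92285806  66.        ] [443.25408767 381.31872946 307.03431865] [  69.9284945     1.38846908 -194.04702285]
594 319.5 [[310.5 137. ]
 [311.1  90.7]
 [311.1  87.2]]
601 320 [[314.4 142.9]
 [314.3  96.2]
 [314.3  92.6]]
0.19910836565929088 0.0
```

```bash
python3 - <<'E'
from h import *
c=manip.calibration("wrist");_,M,s=togo([0,0,0]);T=s["tool_pos"]
for x in(10,0,-10):
  for d in(0,10,20,30,40):
    for g in (8.8,44):
      p=proj("wrist",[T+M@np.array([x,sg*g,-d]) for sg in(1,-1)],c)*2.5
      print(x,d,g,"y w2",(p[0,1]-316).round(),"w1",(p[0,1]-183).round(),"sep",(p[0,0]-p[1,0]).round(), end=" | ")
    print()
w=cv2.imread("pics/w2raw.png")
for v in (166,170,174,178,182,186,190,195,200,210,220,228,232,236,240): 
    r=w[v,270:350].astype(int);print(v,"".join("R" if p[2]>p[0]+20 else ("k" if p.sum()<150 else ".") for p in r))
E
```

```text
10 0 8.8 y w2 212.0 w1 345.0 sep 67.0 | 10 0 44 y w2 212.0 w1 345.0 sep 330.0 | 
10 10 8.8 y w2 224.0 w1 357.0 sep 70.0 | 10 10 44 y w2 223.0 w1 356.0 sep 346.0 | 
10 20 8.8 y w2 237.0 w1 370.0 sep 74.0 | 10 20 44 y w2 236.0 w1 369.0 sep 364.0 | 
10 30 8.8 y w2 251.0 w1 384.0 sep 78.0 | 10 30 44 y w2 250.0 w1 383.0 sep 383.0 | 
10 40 8.8 y w2 267.0 w1 400.0 sep 83.0 | 10 40 44 y w2 265.0 w1 398.0 sep 404.0 | 
0 0 8.8 y w2 248.0 w1 381.0 sep 66.0 | 0 0 44 y w2 247.0 w1 380.0 sep 326.0 | 
0 10 8.8 y w2 261.0 w1 394.0 sep 69.0 | 0 10 44 y w2 260.0 w1 393.0 sep 341.0 | 
0 20 8.8 y w2 276.0 w1 409.0 sep 73.0 | 0 20 44 y w2 274.0 w1 407.0 sep 358.0 | 
0 30 8.8 y w2 292.0 w1 425.0 sep 77.0 | 0 30 44 y w2 290.0 w1 423.0 sep 376.0 | 
0 40 8.8 y w2 310.0 w1 443.0 sep 81.0 | 0 40 44 y w2 307.0 w1 440.0 sep 396.0 | 
-10 0 8.8 y w2 282.0 w1 415.0 sep 65.0 | -10 0 44 y w2 281.0 w1 414.0 sep 321.0 | 
-10 10 8.8 y w2 297.0 w1 430.0 sep 68.0 | -10 10 44 y w2 296.0 w1 429.0 sep 335.0 | 
-10 20 8.8 y w2 313.0 w1 446.0 sep 71.0 | -10 20 44 y w2 311.0 w1 444.0 sep 351.0 | 
-10 30 8.8 y w2 331.0 w1 464.0 
[... 713 characters left out ...]
....................
195 ................................................................................
200 ................................................................................
210 ................................................................................
220 ................................................................................
228 ................RRRRRRRRRRR........................................RRRRRRRRRR...
232 ..............RRRRRRRRRRRRRRkkk.................................kkRRRRRRRRRRRRR.
236 .............RRRRRRRRRRRRRRRkkk.................................kkRRRRRRRRRRRRRR
240 ............RRRRRRRRRRRRRRRkkkk.................................kkkRRRRRRRRRRRRR
```

```bash
python3 - <<'E'
from h import *
_,M,s=togo([0,0,0]);z=M[:,2];g=np.array([599.5,321,90])
print(togo(g-85*z)[0],togo(g+45*z)[0],g-85*z,g+45*z)
E
```

```text
[ 0.309  0.002 -0.02 ] [0.309 0.002 0.5  ] [549.29365539 340.05554259 155.88785364] [626.0798295  310.91177157  55.11819513]
```

{"method": "play_rows", "body": {
  "commands": "0 0 -.05 0 0;.05 0 -.07 0 0;.1 0 -.07 0 0;.2 0 -.05 0 0;.31 0 -.02 0 0"
}}

```text
time_s: 17.18
tool_pos: [545.0, 338.8, 149.1]
orientation: [0.172, 0.927, -0.062, 0.328]
contact_force: [-0.2, 0.7, -0.6]
finger_gap: 0.731
gripper_force: 0.0
```

```bash
python3 st.py; python3 - <<'E'
from h import *
c=manip.calibration("wrist");_,M,s=togo([0,0,0]);z=M[:,2];a=manip.capture("wrist")[:,:,::-1].copy()
cv2.imwrite("pics/w3raw.png",a)
t=np.linspace(0,6.3,40);b=cv2.resize(a,None,fx=2.5,fy=2.5,interpolation=2)
for r,h in((23,66),(18,130),(10,134)):
    cv2.polylines(b,[((proj("wrist",np.c_[599.5+r*np.cos(t),321+r*np.sin(t),0*t+h],c)+.5)*20).astype(int)],False,(0,255,0),1,cv2.LINE_AA,3)
cv2.imwrite("pics/w3.png",b[250:800,450:1150])
g=np.array([599.5,321,90]);print(togo(g+45*z)[0])
E
```

```text
[-1.25   0.417  0.28   2.013  0.85   0.775 -0.436] [[-0.726, 0.359, 0.587], [0.277, 0.933, -0.228], [-0.63, -0.003, -0.777]] [544.95377698 338.80410011 149.1176247 ]
tilt 39.02711898432761 heading -21.262972994416643 turn to make y level 0.004811602271398934
[-0.05   0.016  0.505]
```

View pics/w3.png

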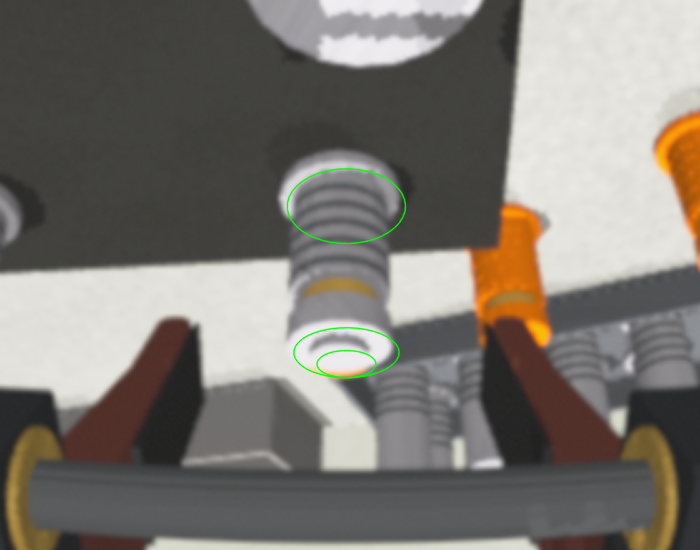

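The view shows the cartridge standing at its original spot (about 594,320), centred between the fingers. The visible fingertips are about 30 mm shorter than the nominal TCP, so I'll go deeper.

```bash
python3 - <<'E'
from h import *
_,M,s=togo([0,0,0]);z=M[:,2];g=np.array([594,320,91])
print(togo(g+42*z)[0],s["finger_gap"])
E
```

```text
[-0.038  0.004  0.478] 0.7738053468423961
```

{"method": "play_rows", "body": {
  "commands": "-.038 .004 0 0 0;-.038 .004 .07 0 0;-.038 .004 .17 0 0;-.038 .004 .27 0 0;-.038 .004 .36 0 0"
}}

```text
time_s: 17.85
tool_pos: [608.6, 314.6, 86.5]
orientation: [0.173, 0.926, -0.062, 0.329]
contact_force: [-0.4, -0.1, 0.5]
finger_gap: 1.002
gripper_force: 0.0
```

{"method": "play_rows", "body": {
  "commands": "0 0 .02 0 0;0 0 .04 0 0;0 0 .06 0 0;0 0 .08 0 0;0 0 .08 0 0"
}}

```text
time_s: 18.48
tool_pos: [618.3, 311.6, 71.3]
orientation: [0.172, 0.927, -0.062, 0.328]
contact_force: [0.1, -0.1, 0.2]
finger_gap: 0.999
gripper_force: 0.0
```

```bash
python3 st.py; python3 - <<'E'
from h import *
_,M,s=togo([0,0,0]);z=M[:,2];g=np.array([594,320,91])
print(togo(g+42*z)[0],s["finger_gap"])
w=manip.capture("wrist")[:,:,::-1];cv2.imwrite("pics/w4raw.png",w)
for v in range(130,236,8): 
    r=w[v,220:420:2].astype(int);print(v,"".join("R" if p[2]>p[0]+20 else ("k" if p.sum()<150 else ("o" if p.sum()<400 else ".")) for p in r))
E
```

```text
[-1.148  0.592  0.34   1.986  0.952  0.571 -0.494] [[-0.725, 0.36, 0.587], [0.278, 0.933, -0.228], [-0.63, -0.002, -0.777]] [618.33635154 311.5957359   71.32982152]
tilt 39.05596825841734 heading -21.2442849697165 turn to make y level 0.0032495021974573808
[ 0.03  -0.004  0.042] 0.9989421790903802
130 kkkkkkkkkkkkkkkkkkkkkkkkkkkkkokkkooookkookkkooookkooookoookkkoookkkooookookkooooooookkkokkkkookkkooo
138 kkkkkkkkkkkkkkkkkkkkkkkkkkoooooooooooooooooooooooooooooooooooooooooooooooooooooooooooooooooooooooooo
146 kkkkkkkkkkkkkkkkkkkkkkkkkkkkkkkkkkkkkkkkkkkkkkkkkkkkkkkkkkkkkkkkkkkkkkkkkkkkkkkkkkkkkkkkkkkkkkkokkkk
154 kkkkkkkkkkkkkkkkkkkkkkkkkkkkooooookoooooooooooooooooooooooooooooooooooooooooooookoooooooooooooooookk
162 kkkoookkkkkkkkkkkkkkkkkkkkkoooooooooooooooooooooooooooooooooooooooooooooooooooooooooooooooooooookkkk
170 oooooooooookkkkkkkkkkkoooooooooooooooo.................ooooooooooooooooooooooooooooooooooooookkkkkko
178 oooooooooookkkkkkkkkkooooooooooo.............................ooookkkoooooooooooooooooooooookkkkkkko.
186 oooooooooookkkkkkkkkkoooooooo..............ooooooooo.....oo.....ookkkooooooooooooooooooookkkkkkkko..
194 ooooooooooooookkkkkkkooooooo.....oooooo..............oooooooo....ookkoooooooooooooooooookkkkkkkooRRR
202 ooooooooooooooooooooooooooooo...oooooooooooooooooooooooooooooo..ooooooooooooooooooooooooooooooooRRRR
210 ooooooooooooooooooooooooooooooooooo.o.....oooooooooo......ooooooooooooooooooooooooooooooooooooRRRRRR
218 oooooooooooooooooooooooooooooooooooooooo.............ooooooooooooooooooooooooooooooooooooooooRRRRRRR
226 oooRRRRoooooooooooooooooooooooooooooooooooooooooooooooooooooooo...................RRRRRRRRRRRRRRRRRR
234 RRRRRRRkko.....................oooo......................ooooo.....................RRRRRkkRRRRRRRRRR
```

{"method": "play_rows", "body": {
  "commands": ".02 0 .02 0 0;.03 0 .04 0 0;.03 0 .04 0 .5;.03 0 .04 0 .7;.03 0 .04 0 .7",
  "newtons": 15
}}

```text
time_s: 19.15
tool_pos: [618.8, 311.6, 59.0]
orientation: [0.172, 0.927, -0.062, 0.328]
contact_force: [0.5, 0.2, 0.4]
finger_gap: 0.698
gripper_force: 0.0
```

{"method": "play_rows", "body": {
  "commands": "0 0 0 0 .75;0 0 0 0 .75;0 0 0 0 .75;0 0 0 0 .75;0 0 0 0 .75",
  "newtons": 25
}}

```text
time_s: 19.77
tool_pos: [618.8, 311.1, 59.0]
orientation: [0.172, 0.927, -0.062, 0.329]
contact_force: [-1.3, -1.8, 2.1]
finger_gap: 0.406
gripper_force: 25.0
```

```bash
python3 st.py;python3 -c "
from h import *
s=manip.state();print(s['finger_gap']*88,s['gripper_force'])"
```

```text
[-1.153  0.615  0.348  1.989  0.968  0.551 -0.524] [[-0.725, 0.361, 0.587], [0.279, 0.933, -0.229], [-0.63, -0.002, -0.776]] [618.76815943 311.05269439  59.00191125]
tilt 39.06928092790607 heading -21.29386635450648 turn to make y level 0.0036336388937247277
35.74815760253199 24.999268054962158
```

It's gripped: the gap is 35.7 mm, matching the body. I'll regrip about 6 mm along tool +x for more clearance to the ram, then lift.

{"method": "play_rows", "body": {
  "commands": "0 0 0 0 .45;0 0 0 0 .45;.012 0 0 0 .45;.025 0 0 0 .45;.025 0 0 0 .6"
}}

```text
time_s: 20.4
tool_pos: [613.7, 313.5, 54.6]
orientation: [0.172, 0.927, -0.062, 0.328]
contact_force: [-1.2, 0.1, 0.9]
finger_gap: 0.472
gripper_force: 0.0
```

{"method": "play_rows", "body": {
  "commands": "0 0 0 0 .75;0 0 0 0 .75;0 0 0 0 .75;0 0 0 0 .75;0 0 0 0 .75",
  "newtons": 35
}}

```text
time_s: 21.02
tool_pos: [614.1, 313.2, 54.8]
orientation: [0.172, 0.927, -0.062, 0.328]
contact_force: [0.8, -0.2, -1.5]
finger_gap: 0.398
gripper_force: 35.0
```

```bash
python3 st.py;python3 -c "
from h import *
s=manip.state();print(s['finger_gap']*88,s['gripper_force'])"
```

```text
[-1.163  0.62   0.349  1.995  0.974  0.547 -0.541] [[-0.725, 0.36, 0.587], [0.278, 0.933, -0.228], [-0.63, -0.002, -0.777]] [614.10312042 313.17672735  54.80777523]
tilt 39.04286793110159 heading -21.244195393707002 turn to make y level 0.0032557372044177755
35.04338785330668 35.00003278255463
```

{"method": "play_rows", "body": {
  "commands": "-.02 0 -.025 0 .75;-.06 0 -.08 0 .75;-.13 0 -.16 0 .75;-.2 0 -.25 0 .75;-.28 0 -.34 0 .75"
}}

```text
time_s: 21.65
tool_pos: [614.8, 312.7, 166.3]
orientation: [0.172, 0.927, -0.062, 0.328]
contact_force: [-0.1, 0.8, -2.3]
finger_gap: 0.398
gripper_force: 35.0
```

```bash
python3 st.py; python3 - <<'E'
from h import *
s=manip.state();print(s['finger_gap']*88,s['gripper_force'])
off=np.array([20.1,-6.8,-5.2])
hd=np.array([.925,-.378,0]);A=np.array([605.3,-100.7,0])
for p in (A-110*hd+[0,0,180],A-110*hd+[0,0,90]): print(togo(p+off)[0],p)
E
```

```text
[-1.125  0.431  0.294  1.94   0.836  0.73  -0.291] [[-0.725, 0.36, 0.587], [0.278, 0.933, -0.229], [-0.63, -0.002, -0.777]] [614.77950684 312.69972493 166.2681654 ]
tilt 39.03377324417618 heading -21.28184023453917 turn to make y level 0.0036933697489788574
35.0503082159131 35.000574588775635
[-0.179 -1.544  0.106] [503.55 -59.12 180.  ]
[ 0.048 -1.543  0.385] [503.55 -59.12  90.  ]
```

```bash
cat > go.py <<'E'
from h import *
import sys
off=np.array([20.1,-6.8,-5.2])
hd=np.array([.925,-.378,0]);lf=np.array([.378,.925,0]);A=np.array([605.3,-100.7,0])
a=[float(v) for v in sys.argv[1:]] # ahead,left,z of cartridge base in press frame
p=A+a[0]*hd+a[1]*lf+[0,0,a[2]];t,M,s=togo(p+off)
b=s["tool_pos"]-off-A;print("shift",t,"now ahead/left/z",b@hd,b@lf,b[2],"gap",s["finger_gap"]*88,"F",s["contact_force"].round(1),"q",np.round(s["q"],2))
E
python3 go.py -60 0 178
```

```text
shift [-0.329 -1.548  0.238] now ahead/left/z -168.6594521941118 384.6701991439322 171.46816540434213 gap 35.0503082159131 F [-0.1  0.8 -2.3] q [-1.12  0.43  0.29  1.94  0.84  0.73 -0.29]
```

{"method": "play_rows", "body": {
  "commands": "-.06 -.15 -.03 0 .75;-.09 -.35 -.02 0 .75;-.12 -.55 .02 0 .75;-.15 -.75 .06 0 .75;-.18 -.9 .1 0 .75"
}}

```text
time_s: 22.28
tool_pos: [580.5, 82.0, 174.7]
orientation: [0.173, 0.926, -0.062, 0.328]
contact_force: [-0.1, -0.1, -1.6]
finger_gap: 0.401
gripper_force: 35.0
```

```bash
python3 go.py -60 0 178; python3 st.py
```

```text
shift [-0.151 -0.637  0.134] now ahead/left/z -113.18093743352242 158.3324412250927 179.87875744044985 gap 35.297723264142824 F [-0.1 -0.1 -1.6] q [-0.98  0.17  0.44  2.3   1.1   0.52 -0.3 ]
[-0.982  0.17   0.442  2.295  1.104  0.519 -0.3  ] [[-0.724, 0.362, 0.587], [0.28, 0.932, -0.229], [-0.63, -0.002, -0.777]] [580.49033535  82.0224805  174.67875744]
tilt 39.041649092960704 heading -21.347615516254542 turn to make y level 0.00298183850400982
```

```bash
python3 go.py -45 80 92;python3 go.py -40 0 90
```

```text
shift [ 0.014 -0.318  0.442] now ahead/left/z -113.18093743352242 158.3324412250927 179.87875744044985 gap 35.297723264142824 F [-0.1 -0.1 -1.6] q [-0.98  0.17  0.44  2.3   1.1   0.52 -0.3 ]
shift [ 0.008 -0.638  0.458] now ahead/left/z -113.18093743352242 158.3324412250927 179.87875744044985 gap 35.297723264142824 F [-0.1 -0.1 -1.6] q [-0.98  0.17  0.44  2.3   1.1   0.52 -0.3 ]
```

{"method": "play_rows", "body": {
  "commands": "0 -.06 .09 0 .75;0 -.12 .18 0 .75;.01 -.18 .27 0 .75;.01 -.25 .36 0 .75;.015 -.32 .44 0 .75"
}}

```text
time_s: 22.9
tool_pos: [614.8, -14.2, 86.7]
orientation: [0.172, 0.927, -0.062, 0.329]
contact_force: [1.0, 0.6, -2.2]
finger_gap: 0.403
gripper_force: 35.0
```

```bash
python3 go.py -40 0 90; python3 st.py
```

```text
shift [-0.005 -0.33   0.015] now ahead/left/z -45.02336206532625 82.26566886943257 91.90854457034644 gap 35.42997151678906 F [ 1.   0.6 -2.2] q [-0.71  0.39  0.46  2.35  1.95  0.27 -1.02]
[-0.713  0.389  0.458  2.348  1.946  0.27  -1.016] [[-0.725, 0.359, 0.588], [0.278, 0.933, -0.228], [-0.631, -0.002, -0.776]] [614.8340591  -14.24638429  86.70854457]
tilt 39.0912962104704 heading -21.208140746054777 turn to make y level 0.0032968707894393853
```

```bash
python3 go.py -30 40 90
```

```text
shift [-0.039 -0.171  0.042] now ahead/left/z -45.02336206532625 82.26566886943257 91.90854457034644 gap 35.42997151678906 F [ 1.   0.6 -2.2] q [-0.71  0.39  0.46  2.35  1.95  0.27 -1.02]
```

{"method": "play_rows", "body": {
  "commands": "-.01 -.04 .01 0 .75;-.02 -.08 .02 0 .75;-.03 -.125 .03 0 .75;-.04 -.17 .04 0 .75;-.04 -.17 .04 0 .75"
}}

```text
time_s: 23.52
tool_pos: [612.2, -59.8, 86.0]
orientation: [0.173, 0.926, -0.062, 0.329]
contact_force: [-0.4, -0.2, -1.0]
finger_gap: 0.403
gripper_force: 35.0
```

```bash
python3 go.py -25 0 90; python3 st.py
```

```text
shift [-0.011 -0.157  0.016] now ahead/left/z -30.248250737209062 39.140308396239476 91.19524880228903 gap 35.446801666630975 F [-0.4 -0.2 -1. ] q [-0.54  0.37  0.38  2.36  2.13  0.27 -1.1 ]
[-0.54   0.37   0.378  2.361  2.131  0.272 -1.103] [[-0.724, 0.362, 0.587], [0.28, 0.932, -0.229], [-0.631, -0.002, -0.776]] [612.19571706 -59.7902407   85.9952488 ]
tilt 39.09986232269251 heading -21.330837121926468 turn to make y level 0.0026270963958163088
```

{"method": "play_rows", "body": {
  "commands": "-.005 -.04 .005 0 .75;-.01 -.08 .01 0 .75;-.01 -.12 .015 0 .75;-.01 -.157 .015 0 .75;-.01 -.157 .015 0 .75"
}}

```text
time_s: 24.15
tool_pos: [601.8, -97.2, 84.2]
orientation: [0.173, 0.927, -0.062, 0.328]
contact_force: [0.5, 0.2, -2.1]
finger_gap: 0.401
gripper_force: 35.0
```

```bash
python3 go.py -1 0 88; python3 - <<'E'
from h import *
_,M,s=togo([0,0,0]);o=s["tool_pos"]-[20.1,-6.8,-5.2]
P=np.array([605.3,-100.7,-.388]);Rz=R.from_euler("z",P[2])
t=np.linspace(0,6.3,40);C=lambda x,y,r,z:np.c_[x+r*np.cos(t),y+r*np.sin(t),0*t+z]
W=lambda X:Rz.apply(X)+[P[0],P[1],0]
out=[]
for n in("side","scene","wrist"):
    c=manip.calibration(n);a=manip.capture(n)[:,:,::-1].copy();cv2.imwrite(f"pics/p_{n}.png",a)
    k=4 if n!="wrist" else 2
    a=cv2.resize(a,None,fx=k,fy=k,interpolation=2)
    for l,col in((C(*o[:2],23,o[2]+6),(0,255,0)),(C(*o[:2],18,o[2]+70),(0,255,0)),(C(*P[:2],27,80),(0,0,255)),(C(*P[:2],10,177),(0,0,255)),(W([(x,y,72) for x,y in((-50,50),(-50,-50),(120,-50),(120,50),(-50,50))]),(255,255,0))):
        cv2.polylines(a,[((proj(n,l,c)+.5)*k*8).astype(int)],False,col,1,cv2.LINE_AA,3)
    u,v=(proj(n,[P[0],P[1],120],c)[0]*k).astype(int);h=130 if n!="wrist" else 130
    u=max(150,u);v=max(200,v)
    out.append(cv2.resize(a[v-200:v+200,u-130:u+130],(266,409)))
    print(n,u,v)
cv2.imwrite("pics/pl.png",np.hstack(out))
E
```

```text
shift [-0.073 -0.004  0.067] now ahead/left/z -25.71880051291266 0.6545099415771242 89.44864574131851 gap 35.26078040116781 F [ 0.5  0.2 -2.1] q [-0.38  0.35  0.3   2.38  2.29  0.28 -1.17]
side 1356 731
scene 1188 964
wrist 617 556
```

View pics/pl.png

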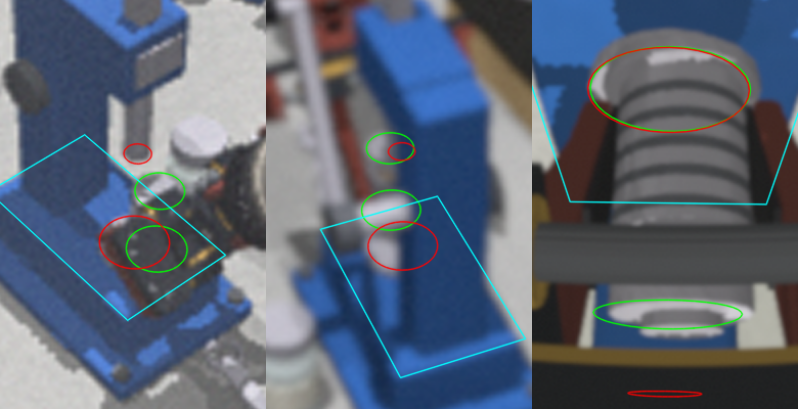

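```bash
python3 go.py 0 -1 87
```

```text
shift [-0.073 -0.013  0.072] now ahead/left/z -25.608083708245783 1.8506654725730394 89.44974707382094 gap 35.39216271154375 F [-0.6  0.7 -2.4] q [-0.38  0.35  0.3   2.38  2.29  0.28 -1.18]
```

The side view matches the model for both ram and pedestal. In the wrist view the cartridge sits about 1 mm left of nominal. Sliding it in.

{"method": "play_rows", "body": {
  "commands": "-.015 -.01 .015 0 .75;-.03 -.01 .03 0 .75;-.045 -.01 .045 0 .75;-.06 -.01 .06 0 .75;-.075 -.01 .071 0 .75"
}}

```text
time_s: 24.92
tool_pos: [625.5, -108.4, 82.1]
orientation: [0.172, 0.927, -0.062, 0.328]
contact_force: [1.1, 0.1, -1.9]
finger_gap: 0.4
gripper_force: 35.0
```

```bash
python3 go.py 0 -1 80
```

```text
shift [ 0.02  -0.001  0.021] now ahead/left/z 0.4739100633987726 -0.7636506837512258 87.2743511575556 gap 35.231878024232834 F [ 1.1  0.1 -1.9] q [-0.33  0.38  0.29  2.33  2.32  0.25 -1.18]
```

{"method": "play_rows", "body": {
  "commands": ".003 0 .004 0 .75;.006 0 .008 0 .75;.009 0 .012 0 .75;.012 0 .015 0 .75;.0125 0 .0155 0 .75"
}}

```text
time_s: 25.55
tool_pos: [625.1, -108.2, 77.1]
orientation: [0.172, 0.927, -0.062, 0.328]
contact_force: [0.3, 0.1, -2.4]
finger_gap: 0.402
gripper_force: 35.0
```

{"method": "play_rows", "body": {
  "commands": ".001 0 .0015 0 .75;.002 0 .003 0 .75;.003 0 .004 0 .75;.004 0 .005 0 .75;.005 0 .0062 0 .75"
}}

```text
time_s: 26.18
tool_pos: [625.3, -108.2, 75.2]
orientation: [0.172, 0.927, -0.062, 0.328]
contact_force: [-0.2, 1.0, -1.2]
finger_gap: 0.402
gripper_force: 35.0
```

```bash
python3 go.py 0 -1 80
```

```text
shift [ 0.002 -0.001  0.001] now ahead/left/z 0.1656746612266767 -0.7311737812164101 80.41819065102189 gap 35.36293560152228 F [-0.2  1.  -1.2] q [-0.31  0.4   0.26  2.33  2.35  0.27 -1.2 ]
```

{"method": "play_rows", "body": {
  "commands": ".001 0 .001 0 .75;.002 0 .002 0 .75;.003 0 .004 0 .75;.004 0 .005 0 .75;.004 0 .005 0 .75"
}}

```text
time_s: 26.8
tool_pos: [625.8, -108.4, 74.7]
orientation: [0.172, 0.926, -0.062, 0.33]
contact_force: [-7.3, 1.6, 9.2]
finger_gap: 0.399
gripper_force: 35.0
```

```bash
python3 go.py 0 -1 80
```

```text
shift [ 0.002 -0.001 -0.002] now ahead/left/z 0.6720199632128013 -0.6577540322607305 79.92865380736743 gap 35.08680762750947 F [-7.3  1.6  9.2] q [-0.3   0.4   0.25  2.33  2.35  0.28 -1.21]
```

{"method": "play_rows", "body": {
  "commands": "0 0 0 0 .5;0 0 0 0 .4;0 0 0 0 .2;0 0 0 0 0;0 0 0 0 0"
}}

```text
time_s: 27.42
tool_pos: [625.3, -108.2, 73.6]
orientation: [0.172, 0.927, -0.062, 0.328]
contact_force: [1.2, 1.2, 0.1]
finger_gap: 0.898
gripper_force: 0.0
```

{"method": "play_rows", "body": {
  "commands": "0 0 -.01 0 0;0 0 -.03 0 0;0 0 -.06 0 0;0 0 -.1 0 0;0 0 -.15 0 0"
}}

```text
time_s: 28.05
tool_pos: [602.8, -99.5, 103.2]
orientation: [0.172, 0.927, -0.062, 0.328]
contact_force: [0.0, 0.4, -0.1]
finger_gap: 1.004
gripper_force: 0.0
```

```bash
python3 go.py 0 0 80; python3 st.py
```

```text
shift [-0.003  0.003  0.149] now ahead/left/z -23.93120636761426 -1.106161815204894 108.40944571123187 gap 88.31502076458256 F [ 0.   0.4 -0.1] q [-0.46  0.31  0.39  2.37  2.21  0.23 -1.08]
[-0.457  0.314  0.391  2.373  2.205  0.229 -1.077] [[-0.725, 0.36, 0.587], [0.279, 0.933, -0.228], [-0.63, -0.002, -0.777]] [602.81182598 -99.46522382 103.20944571]
tilt 39.04658726106372 heading -21.20752647926895 turn to make y level 0.00245512940302598
```

The cartridge is released on the anvil. Now I back clear and rise. For the lever, which is close in, I need less tilt; pulling inward against the reach limit should restore it.

{"method": "play_rows", "body": {
  "commands": "0 0 -.04 0 0;0 0 -.08 0 0;0 0 -.12 0 0;-.03 0 -.2 0 0;-.1 0 -.3 0 0"
}}

```text
time_s: 28.68
tool_pos: [579.5, -91.6, 166.3]
orientation: [0.172, 0.925, -0.065, 0.332]
contact_force: [0.1, 0.0, -0.2]
finger_gap: 1.0
gripper_force: 0.0
```

{"method": "play_rows", "body": {
  "commands": "-.1 0 -.15 0 0;-.2 0 -.3 0 0;-.3 0 -.45 0 0;-.4 0 -.6 0 0;-.5 0 -.75 0 0"
}}

```text
time_s: 29.3
tool_pos: [558.2, -81.7, 391.6]
orientation: [0.172, 0.925, -0.064, 0.332]
contact_force: [0.9, -0.2, -0.6]
finger_gap: 1.002
gripper_force: 0.0
```

```bash
python3 st.py; python3 - <<'E'
from h import *
c=manip.calibration("side")
a=manip.capture("side")[:,:,::-1];cv2.imwrite("pics/chk_side.png",a)
b=manip.capture("scene")[:,:,::-1];cv2.imwrite("pics/chk_scene.png",b)
E
```

```text
[-0.879 -0.331  0.522  2.118  0.79   0.895  0.488] [[-0.72, 0.36, 0.593], [0.276, 0.933, -0.232], [-0.637, -0.003, -0.771]] [558.15036453 -81.66642757 391.58854497]
tilt 39.53595074454439 heading -21.35645972961409 turn to make y level 0.005113866692965241
```

{"method": "play_rows", "body": {
  "commands": ".78 0 -.63 -.3 0;.78 0 -.63 -.6 0;.78 0 -.63 -.9 0;.78 0 -.63 -1 0;.78 0 -.63 -1 0"
}}

```text
time_s: 30.02
tool_pos: [473.4, -23.1, 366.8]
orientation: [-0.002, 0.942, -0.142, 0.303]
contact_force: [-1.0, 0.4, 0.5]
finger_gap: 1.001
gripper_force: 0.0
```

```bash
python3 st.py
```

```text
[ 0.175 -0.337 -0.484  2.201  0.431  0.771  1.009] [[-0.816, 0.082, 0.572], [-0.09, 0.96, -0.265], [-0.571, -0.268, -0.776]] [473.36450759 -23.08340527 366.76360576]
tilt 39.102507281256244 heading -24.88902800961633 turn to make y level 0.4389600999444006
```

{"method": "play_rows", "body": {
  "commands": ".76 .22 .53 -.3 0;.76 .22 .53 -.6 0;.76 .22 .53 -.9 0;.76 .22 .53 -1 0;.76 .22 .53 -1 0"
}}

```text
time_s: 30.65
tool_pos: [444.5, -9.0, 207.9]
orientation: [-0.223, 0.919, -0.21, 0.247]
contact_force: [-0.6, 0.4, 0.6]
finger_gap: 0.998
gripper_force: 0.0
```

```bash
python3 st.py
```

```text
[ 1.006 -0.336 -1.279  2.434  0.405  0.352  1.36 ] [[-0.778, -0.306, 0.548], [-0.514, 0.812, -0.276], [-0.361, -0.496, -0.79]] [444.49134605  -8.9687004  207.94655145]
tilt 37.842246455943204 heading -26.73669271070634 turn to make y level 0.9426464091481394
```

{"method": "play_rows", "body": {
  "commands": ".76 .58 .3 -.3 0;.76 .58 .3 -.6 0;.76 .58 .3 -.9 0;.76 .58 .3 -1 0;.76 .58 .3 -1 0"
}}

```text
time_s: 31.28
tool_pos: [408.5, 43.8, 186.4]
orientation: [-0.441, 0.844, -0.257, 0.166]
contact_force: [0.3, 0.2, 0.5]
finger_gap: 0.999
gripper_force: 0.0
```

```bash
python3 st.py
```

```text
[ 0.918 -0.337 -1.408  2.436  0.446  0.473  1.629] [[-0.555, -0.659, 0.507], [-0.83, 0.479, -0.286], [-0.054, -0.58, -0.813]] [408.53952258  43.84473989 186.44832373]
tilt 35.61837619458301 heading -29.44441596570958 turn to make y level 1.4776977524084776
```

```bash
cat > hv.py <<'E'
from h import *
import sys
yaw=-.388;hd=np.array([np.cos(yaw),np.sin(yaw),0]);lf=np.array([-np.sin(yaw),np.cos(yaw),0]);A=np.array([605.3,-100.7,0])
def handle(th,lat=-135):
    e=np.radians(60)-th;return A+(85-160*np.cos(e))*hd+lat*lf+[0,0,200+160*np.sin(e)]
if __name__=="__main__":
    th,back=float(sys.argv[1]),float(sys.argv[2]);_,M,s=togo([0,0,0]);z=M[:,2]
    print("shift",togo(handle(th)+(47-back)*z)[0],"up",M[2].round(3))
    ts=np.linspace(-2,2,801);b=[abs((M[:,0]*np.cos(t)+M[:,1]*np.sin(t))@lf) for t in ts];i=np.argmax(b);print("turn units",ts[i]/.5,b[i])
    g=s["tool_pos"]-47*z;r=g-A;print("grasp pt ahead/left/z",r@hd,r@lf,r[2],"F",s["contact_force"].round(1),"gap",s["finger_gap"]*88,s["gripper_force"],"q",np.round(s["q"],2),"t",s["time_s"])
E
python3 hv.py 0 110
python3 - <<'E'
from h import *
# is the cartridge where predicted? brightness map around cap in side view
a=cv2.imread("pics/chk_side.png");b=cv2.imread("pics/side0.png")
p=proj("side",[[605.3,-100.7,154],[605.3,-100.7,80]]);print(p)
d=(cv2.absdiff(a,b).max(2)>40)
u,v=p[0].astype(int)
for r in range(v-12,v+28): print(r,"".join(".#"[int(x)] for x in d[r,u-30:u+30]))
E
```

```text
shift [ 0.534 -1.269 -0.131] up [-0.054 -0.58  -0.813]
turn units -0.3900000000000001 0.9973222397488593
grasp pt ahead/left/z -263.976920569806 62.79554373283655 224.65528256115098 F [0.3 0.2 0.5] gap 87.91962912067628 0.0 q [ 0.92 -0.34 -1.41  2.44  0.45  0.47  1.63] t 31.275
[[339.35723108 175.11557878]
 [338.7610085  191.30576707]]
163 ............................................................
164 ............................................................
165 ............................................................
166 ............................................................
167 ............................................................
168 ............................................................
169 ............................................................
170 ............................................................
171 ............................................................
172 .............................#..............................
173 ...........................#####............................
174 .........................#..#####..........
[... 1137 characters left out ...]
...............##########.........................
193 ............................######..........................
194 ................................####........................
195 .................................##.........................
196 ................................##..........................
197 ............................................................
198 ............................................................
199 ............................................................
200 ............................................................
201 ............................................................
202 ............................................................
```

The cartridge stands centred: the cap is at side pixel (339,176), against a predicted (339,175). Now to the lever handle.

{"method": "play_rows", "body": {
  "commands": "0 -.1 -.1 -.1 0;.05 -.22 -.16 -.2 0;.1 -.38 -.2 -.3 0;.17 -.5 -.2 -.39 0;.25 -.65 -.2 -.39 0"
}}

```text
time_s: 31.9
tool_pos: [455.9, -72.0, 317.9]
orientation: [-0.522, 0.797, -0.271, 0.141]
contact_force: [0.8, -0.2, -0.0]
finger_gap: 1.0
gripper_force: 0.0
```

```bash
python3 hv.py 0 110; python3 st.py
```

```text
shift [ 0.398 -0.55   0.067] up [ 0.059 -0.578 -0.814]
turn units 0.0 0.9973948769455573
grasp pt ahead/left/z -176.2407265525441 -26.53436994212457 356.18197632365184 F [ 0.8 -0.2 -0. ] gap 87.98046309812705 0.0 q [ 0.37 -0.31 -0.54  2.26  0.36  0.69  2.33] t 31.9
[ 0.372 -0.313 -0.537  2.262  0.356  0.691  2.325] [[-0.416, -0.755, 0.507], [-0.908, 0.308, -0.285], [0.059, -0.578, -0.814]] [455.94039104 -71.98159001 317.94438388]
tilt 35.554203040477844 heading -29.356934887892702 turn to make y level -1.469154315627504
```

{"method": "play_rows", "body": {
  "commands": ".08 -.11 .01 0 0;.16 -.22 .02 0 0;.24 -.33 .04 0 0;.32 -.44 .05 0 0;.4 -.55 .065 0 0"
}}

```text
time_s: 32.52
tool_pos: [526.4, -210.1, 390.0]
orientation: [-0.521, 0.797, -0.271, 0.14]
contact_force: [-0.4, -0.4, -0.5]
finger_gap: 0.999
gripper_force: 0.0
```

```bash
python3 hv.py 0 0; python3 - <<'E'
from h import *
from hv import handle,lf
c=manip.calibration("wrist");a=manip.capture("wrist")[:,:,::-1].copy();cv2.imwrite("pics/w5raw.png",a)
h=handle(0);P=np.array([h+lf*45,h,h-lf*45]);p=proj("wrist",P,c);print(p.round())
# dark-bar: sample profile across bar at its middle in image normal direction
d=(p[2]-p[0]);d/=np.linalg.norm(d);n=np.array([-d[1],d[0]])
g=cv2.cvtColor(a,cv2.COLOR_BGR2GRAY)
for f in(-.6,-.3,0,.3,.6):
    q=p[1]+f*(p[2]-p[1]);print(f,[int(g[int(round(q[1]+k*n[1])),int(round(q[0]+k*n[0]))]) for k in range(-40,41,4)])
cv2.polylines(a,[p.astype(int)],False,(0,255,0),1)
cv2.imwrite("pics/w5.png",cv2.resize(a,(800,500)))
E
```

```text
shift [-0.003 -0.001  0.441] up [ 0.059 -0.578 -0.814]
turn units 0.0 0.9973335675388033
grasp pt ahead/left/z -58.738927058475014 -127.7190612115265 428.2323337512098 F [-0.4 -0.4 -0.5] gap 87.89469975068624 0.0 q [ 0.38 -0.18 -0.22  2.03  0.25  0.72  2.74] t 32.525
[[317. 249.]
 [317. 200.]
 [317. 147.]]
-0.6 [71, 79, 133, 181, 176, 118, 69, 47, 42, 42, 35, 33, 25, 64, 100, 157, 170, 167, 143, 59, 47]
-0.3 [94, 125, 174, 179, 107, 68, 71, 47, 41, 42, 37, 33, 26, 37, 56, 55, 106, 170, 166, 112, 60]
0 [98, 169, 156, 77, 71, 71, 70, 51, 41, 43, 37, 32, 27, 92, 172, 171, 172, 169, 169, 168, 104]
0.3 [169, 172, 173, 167, 171, 168, 154, 77, 40, 43, 40, 34, 27, 85, 168, 169, 167, 169, 169, 166, 164]
0.6 [172, 169, 170, 173, 170, 170, 175, 87, 39, 43, 38, 35, 28, 70, 166, 166, 167, 168, 168, 167, 169]
```

The wrist profile shows the dark bar within 1 mm of the predicted place. I'll advance and grip it.

{"method": "play_rows", "body": {
  "commands": "0 0 .1 0 0;0 0 .2 0 0;0 0 .3 0 0;0 0 .4 0 0;0 0 .44 0 0"
}}

```text
time_s: 33.2
tool_pos: [581.6, -240.7, 298.6]
orientation: [-0.521, 0.797, -0.27, 0.14]
contact_force: [-0.5, 0.1, 0.1]
finger_gap: 0.997
gripper_force: 0.0
```

{"method": "play_rows", "body": {
  "commands": "0 0 0 0 .6;0 0 0 0 .85;0 0 0 0 .85;0 0 0 0 .85;0 0 0 0 .85",
  "newtons": 25
}}

```text
time_s: 33.83
tool_pos: [582.3, -240.8, 301.4]
orientation: [-0.521, 0.797, -0.272, 0.141]
contact_force: [-0.9, 0.1, 1.1]
finger_gap: 0.471
gripper_force: 0.0
```

{"method": "play_rows", "body": {
  "commands": "0 0 0 0 .85;0 0 0 0 .85;0 0 0 0 .85;0 0 0 0 .85;0 0 0 0 .85"
}}

```text
time_s: 34.45
tool_pos: [582.0, -240.8, 300.7]
orientation: [-0.521, 0.797, -0.271, 0.14]
contact_force: [-3.8, 1.3, 1.7]
finger_gap: 0.243
gripper_force: 25.0
```

```bash
python3 hv.py 0 0; for t in .2 .4 .6 .8 1 1.2 1.25; do python3 hv.py $t 0|head -1;done
```

```text
shift [-0.    -0.001  0.003] up [ 0.06  -0.579 -0.813]
turn units 0.0 0.9973153319409694
grasp pt ahead/left/z 4.324461320504211 -135.02953592162845 338.97477854346323 F [-3.8  1.3  1.7] gap 21.402198183583895 25.003015995025635 q [ 0.41  0.01 -0.23  2.06  0.41  0.51  2.61] t 34.45
shift [-0.     0.127  0.004] up [ 0.06  -0.579 -0.813]
shift [-0.002  0.252  0.03 ] up [ 0.06  -0.579 -0.813]
shift [-0.006  0.369  0.08 ] up [ 0.06  -0.579 -0.813]
shift [-0.011  0.474  0.153] up [ 0.06  -0.579 -0.813]
shift [-0.018  0.562  0.245] up [ 0.06  -0.579 -0.813]
shift [-0.026  0.631  0.353] up [ 0.06  -0.579 -0.813]
shift [-0.028  0.644  0.382] up [ 0.06  -0.579 -0.813]
```

{"method": "play_rows", "body": {
  "commands": "0 .05 .001 0 .85;0 .1 .003 0 .85;0 .152 .007 0 .85;-.001 .203 .016 0 .85;-.002 .252 .03 0 .85"
}}

```text
time_s: 35.08
tool_pos: [542.0, -222.6, 262.1]
orientation: [-0.521, 0.795, -0.274, 0.144]
contact_force: [2.4, 0.3, 5.9]
finger_gap: 0.241
gripper_force: 25.0
```

```bash
for t in .4 .6 .8 1; do python3 hv.py $t 0;done
```

```text
shift [0.005 0.017 0.006] up [ 0.057 -0.586 -0.808]
turn units 0.0 0.9975511718455594
grasp pt ahead/left/z -39.93821766914717 -133.53700723021893 300.0681945559526 F [2.4 0.3 5.9] gap 21.23279136243106 25.004442036151886 q [ 0.4  -0.03 -0.24  2.2   0.51  0.41  2.48] t 35.075
shift [0.002 0.135 0.055] up [ 0.057 -0.586 -0.808]
turn units 0.0 0.9975511718455594
grasp pt ahead/left/z -39.93821766914717 -133.53700723021893 300.0681945559526 F [2.4 0.3 5.9] gap 21.23279136243106 25.004442036151886 q [ 0.4  -0.03 -0.24  2.2   0.51  0.41  2.48] t 35.075
shift [-0.003  0.241  0.127] up [ 0.057 -0.586 -0.808]
turn units 0.0 0.9975511718455594
grasp pt ahead/left/z -39.93821766914717 -133.53700723021893 300.0681945559526 F [2.4 0.3 5.9] gap 21.23279136243106 25.004442036151886 q [ 0.4  -0.03 -0.24  2.2   0.51  0.41  2.48] t 35.075
shift [-0.01   0.33   0.218] up [ 0.057 -0.586 -0.808]
turn units 0.0 0.9975511718455594
grasp pt ahead/left/z -39.93821766914717 -133.53700723021893 300.0681945559526 F [2.4 0.3 5.9] gap 21.23279136243106 25.004442036151886 q [ 0.4  -0.03 -0.24  2.2   0.51  0.41  2.48] t 35.075
```

{"method": "play_rows", "body": {
  "commands": "0 .05 .02 0 .85;0 .1 .04 0 .85;-.002 .145 .065 0 .85;-.005 .187 .093 0 .85;-.008 .225 .122 0 .85"
}}

```text
time_s: 35.7
tool_pos: [516.5, -211.7, 204.2]
orientation: [-0.522, 0.795, -0.274, 0.144]
contact_force: [4.6, -1.1, 7.4]
finger_gap: 0.242
gripper_force: 25.0
```

```bash
for t in .8 1 1.2 1.25; do python3 hv.py $t 0|grep shift;done;python3 hv.py 1.2 0; python3 st.py|tail -1
```

```text
shift [0.007 0.015 0.005] up [ 0.056 -0.586 -0.808]
shift [0.001 0.104 0.096] up [ 0.056 -0.586 -0.808]
shift [-0.007  0.174  0.203] up [ 0.056 -0.586 -0.808]
shift [-0.009  0.188  0.232] up [ 0.056 -0.586 -0.808]
shift [-0.007  0.174  0.203] up [ 0.056 -0.586 -0.808]
turn units 0.0 0.9976517699794962
grasp pt ahead/left/z -67.65378705456493 -133.11464071734147 242.2188842593452 F [ 4.6 -1.1  7.4] gap 21.301604699277704 25.002644956111908 q [ 0.4   0.01 -0.27  2.33  0.81  0.3   2.15] t 35.7
tilt 36.052507165957316 heading -28.913175640831362 turn to make y level -1.475440112501215
```

{"method": "play_rows", "body": {
  "commands": "0 .04 .035 0 .85;0 .08 .075 0 .85;0 .11 .115 0 .85;-.005 .14 .155 0 .85;-.007 .165 .2 0 .85"
}}

```text
time_s: 36.33
tool_pos: [512.8, -210.3, 139.6]
orientation: [-0.523, 0.795, -0.273, 0.145]
contact_force: [5.3, 3.4, 12.0]
finger_gap: 0.245
gripper_force: 25.0
```

```bash
python3 hv.py 1.2 0;python3 hv.py 1.27 0|head -1; python3 st.py|tail -1
```

```text
shift [0.006 0.01  0.003] up [ 0.055 -0.585 -0.809]
turn units 0.0 0.9978161593609551
grasp pt ahead/left/z -71.6057684195777 -133.33247157539967 177.66416422164167 F [ 5.3  3.4 12. ] gap 21.52688293163018 25.0153049826622 q [ 0.36  0.13 -0.24  2.4   1.51  0.24  1.44] t 36.325
shift [0.004 0.029 0.044] up [ 0.055 -0.585 -0.809]
tilt 36.00336943819708 heading -28.678940958481462 turn to make y level -1.477432071822303
```

{"method": "play_rows", "body": {
  "commands": "0 .01 .013 0 .85;0 .019 .026 0 .85;0 .019 .026 0 .85;0 .019 .026 0 .85;0 .019 .026 0 .85"
}}

```text
time_s: 36.95
tool_pos: [513.6, -210.8, 132.9]
orientation: [-0.523, 0.794, -0.274, 0.145]
contact_force: [4.3, 6.0, 15.6]
finger_gap: 0.242
gripper_force: 25.0
```

```bash
python3 hv.py 1.2 0; python3 - <<'E'
from h import *
a=manip.capture("side")[:,:,::-1];cv2.imwrite("pics/down_side.png",a)
E
```

```text
shift [ 0.008 -0.003 -0.021] up [ 0.055 -0.587 -0.808]
turn units 0.009999999999999787 0.9978162599482963
grasp pt ahead/left/z -70.73281403794041 -133.46870250602387 170.8476395853367 F [ 4.3  6.  15.6] gap 21.30016730472976 25.01546323299408 q [ 0.37  0.15 -0.25  2.41  1.6   0.25  1.34] t 36.95
```

{"method": "play_rows", "body": {
  "commands": "0 .007 .01 0 .85;0 .014 .02 0 .85;0 .014 .02 0 .85;0 .014 .02 0 .85;0 .014 .02 0 .85"
}}

```text
time_s: 37.62
tool_pos: [515.3, -212.6, 129.6]
orientation: [-0.522, 0.794, -0.276, 0.146]
contact_force: [-3.5, 7.0, 33.8]
finger_gap: 0.244
gripper_force: 25.0
```

```bash
python3 hv.py 1.2 0; python3 - <<'E'
from h import *
a=cv2.imread("pics/down_side.png");b=manip.capture("side")[:,:,::-1];cv2.imwrite("pics/down_side2.png",b)
z=lambda i:cv2.resize(i[105:235,285:385],(400,520),interpolation=2)
cv2.imwrite("pics/dn.png",np.hstack([z(a),z(b)]))
E
```

```text
shift [ 0.005 -0.005 -0.037] up [ 0.057 -0.591 -0.805]
turn units 0.009999999999999787 0.9976709196259322
grasp pt ahead/left/z -68.7367298948375 -134.44645479919188 167.37278113854913 F [-3.5  7.  33.8] gap 21.436345532133753 25.00078797340393 q [ 0.39  0.16 -0.27  2.41  1.67  0.26  1.27] t 37.625
```

The force rise to 34 N shows the lower stop is reached. I'll ease off slightly and hold.

{"method": "play_rows", "body": {
  "commands": "0 -.003 -.004 0 .85;0 -.003 -.004 0 .85;0 -.003 -.004 0 .85;0 -.003 -.004 0 .85;0 -.003 -.004 0 .85"
}}

```text
time_s: 38.3
tool_pos: [515.1, -212.5, 130.1]
orientation: [-0.522, 0.794, -0.276, 0.146]
contact_force: [2.3, 5.0, 25.1]
finger_gap: 0.241
gripper_force: 25.0
```

{"method": "play_rows", "body": {
  "commands": "0 0 0 0 .85;0 0 0 0 .85;0 0 0 0 .85;0 0 0 0 .85;0 0 0 0 .85"
}}

```text
time_s: 38.92
tool_pos: [515.1, -212.5, 130.1]
orientation: [-0.522, 0.794, -0.276, 0.146]
contact_force: [2.0, 4.8, 24.9]
finger_gap: 0.244
gripper_force: 25.0
```

```bash
for t in 1.2 1.05 .9 .8 .6 .4 .2 0; do python3 hv.py $t 0|grep shift;done; python3 hv.py 0 0|tail -1; python3 st.py|tail -1
python3 - <<'E'
from h import *
a=cv2.imread("pics/chk_side.png");b=cv2.imread("pics/down_side2.png")
for n,i in(("rest",a),("down",b)): print(n,i[150:200,339].sum(1).tolist())
E
```

```text
shift [ 0.005 -0.004 -0.035] up [ 0.056 -0.59  -0.805]
shift [ 0.01  -0.055 -0.116] up [ 0.056 -0.59  -0.805]
shift [ 0.015 -0.117 -0.189] up [ 0.056 -0.59  -0.805]
shift [ 0.018 -0.164 -0.232] up [ 0.056 -0.59  -0.805]
shift [ 0.024 -0.27  -0.303] up [ 0.056 -0.59  -0.805]
shift [ 0.027 -0.388 -0.352] up [ 0.056 -0.59  -0.805]
shift [ 0.029 -0.513 -0.377] up [ 0.056 -0.59  -0.805]
shift [ 0.029 -0.641 -0.376] up [ 0.056 -0.59  -0.805]
grasp pt ahead/left/z -68.85631498579221 -134.4532149520402 167.92854485705422 F [ 2.   4.8 24.9] gap 21.465581139170197 24.99579817056656 q [ 0.38  0.16 -0.26  2.41  1.66  0.26  1.29] t 38.925
tilt 36.3553110377194 heading -28.82264098991094 turn to make y level -1.4757154540701902
rest [249, 244, 265, 249, 243, 234, 215, 257, 294, 313, 317, 305, 314, 314, 312, 316, 318, 311, 308, 316, 307, 329, 460, 359, 342, 336, 326, 327, 328, 352, 361, 325, 325, 294, 337, 325, 262, 288, 272, 282, 287, 254, 311, 275, 311, 341, 325, 412, 329, 304]
down [254, 256, 246, 259, 241, 206, 225, 248, 280, 299, 284, 295, 294, 310, 318, 317, 314, 313, 315, 307, 315, 317, 313, 303, 319, 320, 319, 312, 310, 317, 322, 362, 368, 336, 321, 317, 253, 301, 260, 268, 298, 259, 310, 268, 320, 334, 321, 415, 333, 312]
```

Ram went down and stayed at the stop for more than 1 s. Now easing the lever back up over about 4 s.

{"method": "play_rows", "body": {
  "commands": ".001 -.012 -.021 0 .85;.002 -.025 -.042 0 .85;.004 -.04 -.064 0 .85;.005 -.056 -.085 0 .85;.006 -.072 -.106 0 .85"
}}

```text
time_s: 39.55
tool_pos: [514.4, -212.1, 161.4]
orientation: [-0.522, 0.794, -0.275, 0.146]
contact_force: [18.7, -6.0, 2.7]
finger_gap: 0.241
gripper_force: 25.0
```

{"method": "play_rows", "body": {
  "commands": ".001 -.017 -.02 0 .85;.003 -.034 -.039 0 .85;.004 -.052 -.057 0 .85;.005 -.07 -.074 0 .85;.006 -.088 -.091 0 .85"
}}

```text
time_s: 40.17
tool_pos: [519.6, -214.2, 193.3]
orientation: [-0.521, 0.794, -0.275, 0.147]
contact_force: [27.7, -10.6, -4.4]
finger_gap: 0.242
gripper_force: 25.0
```

{"method": "play_rows", "body": {
  "commands": ".001 -.02 -.016 0 .85;.002 -.041 -.031 0 .85;.004 -.062 -.045 0 .85;.005 -.084 -.058 0 .85;.006 -.106 -.071 0 .85"
}}

```text
time_s: 40.8
tool_pos: [526.8, -217.4, 220.2]
orientation: [-0.522, 0.795, -0.273, 0.145]
contact_force: [15.5, -3.3, -5.2]
finger_gap: 0.247
gripper_force: 25.0
```

```bash
for t in .6 .4 .2 0; do python3 hv.py $t 0|grep shift;done; python3 hv.py 0 0|tail -1; python3 st.py|tail -1
```

```text
shift [ 0.004 -0.015 -0.043] up [ 0.055 -0.586 -0.808]
shift [ 0.008 -0.133 -0.093] up [ 0.055 -0.586 -0.808]
shift [ 0.01  -0.258 -0.117] up [ 0.055 -0.586 -0.808]
shift [ 0.01  -0.386 -0.117] up [ 0.055 -0.586 -0.808]
grasp pt ahead/left/z -55.953603900631435 -134.61472723574246 258.1977455005914 F [15.5 -3.3 -5.2] gap 21.712067682022592 25.02660423517227 q [ 0.43  0.   -0.28  2.28  0.69  0.32  2.28] t 40.8
tilt 36.06685393770544 heading -28.75122167880291 turn to make y level -1.4777113478056454
```

{"method": "play_rows", "body": {
  "commands": ".001 -.022 -.012 0 .85;.002 -.045 -.023 0 .85;.003 -.069 -.033 0 .85;.003 -.093 -.041 0 .85;.003 -.118 -.049 0 .85"
}}

```text
time_s: 41.42
tool_pos: [539.1, -223.3, 244.6]
orientation: [-0.522, 0.796, -0.272, 0.142]
contact_force: [5.3, 1.7, -1.3]
finger_gap: 0.245
gripper_force: 25.0
```

{"method": "play_rows", "body": {
  "commands": "0 -.025 -.007 0 .85;0 -.05 -.013 0 .85;.001 -.075 -.018 0 .85;.002 -.1 -.022 0 .85;.002 -.125 -.025 0 .85"
}}

```text
time_s: 42.05
tool_pos: [558.4, -232.1, 267.2]
orientation: [-0.522, 0.796, -0.271, 0.141]
contact_force: [3.2, 4.2, -1.4]
finger_gap: 0.244
gripper_force: 25.0
```

```bash
python3 hv.py 0 0
```

```text
shift [-0.    -0.161 -0.048] up [ 0.059 -0.58  -0.813]
turn units 0.0 0.9974667752343085
grasp pt ahead/left/z -20.91757650663296 -135.9967499438733 305.4142797766943 F [ 3.2  4.2 -1.4] gap 21.49563040620207 24.95952844619751 q [ 0.44  0.   -0.26  2.16  0.48  0.43  2.52] t 42.05
```

{"method": "play_rows", "body": {
  "commands": "0 -.024 -.003 0 .85;0 -.048 -.006 0 .85;0 -.072 -.009 0 .85;0 -.096 -.01 0 .85;0 -.12 -.01 0 .85"
}}

```text
time_s: 42.68
tool_pos: [578.8, -242.2, 286.2]
orientation: [-0.521, 0.797, -0.271, 0.14]
contact_force: [-0.3, 3.8, 0.6]
finger_gap: 0.248
gripper_force: 25.0
```

{"method": "play_rows", "body": {
  "commands": "0 -.01 0 0 .85;0 -.02 0 0 .85;0 -.03 0 0 .85;0 -.04 0 0 .85;0 -.044 0 0 .85"
}}

```text
time_s: 43.3
tool_pos: [586.5, -245.6, 292.1]
orientation: [-0.521, 0.797, -0.271, 0.14]
contact_force: [-2.5, 3.1, -0.7]
finger_gap: 0.247
gripper_force: 25.0
```

```bash
python3 hv.py 0 0
```

```text
shift [-0.008 -0.002 -0.04 ] up [ 0.06  -0.578 -0.814]
turn units 0.0 0.9972659218874915
grasp pt ahead/left/z 10.325786961815977 -137.7474993195936 330.33259928085994 F [-2.5  3.1 -0.7] gap 21.748686987820655 25.01245379447937 q [ 0.44  0.03 -0.25  2.06  0.43  0.49  2.6 ] t 43.3
```

{"method": "play_rows", "body": {
  "commands": "0 -.004 0 0 .85;0 -.008 0 0 .85;0 -.012 0 0 .85;0 -.016 0 0 .85;0 -.016 0 0 .85"
}}

```text
time_s: 43.92
tool_pos: [586.6, -245.7, 292.0]
orientation: [-0.522, 0.798, -0.269, 0.138]
contact_force: [-14.3, 7.9, 1.9]
finger_gap: 0.245
gripper_force: 25.0
```

```bash
python3 hv.py 0 0
```

```text
shift [-0.008  0.    -0.04 ] up [ 0.061 -0.573 -0.817]
turn units 0.0 0.9971664929358117
grasp pt ahead/left/z 10.710331815818689 -137.80796193692268 330.4616648142187 F [-14.3   7.9   1.9] gap 21.54929365114828 25.017307698726654 q [ 0.44  0.04 -0.26  2.06  0.42  0.5   2.6 ] t 43.925
```

The lever is at its rest stop. Open and retreat.

{"method": "play_rows", "body": {
  "commands": "0 .008 0 0 .8;0 .01 0 0 .65;0 .01 0 0 .4;0 .01 0 0 .2;0 .01 0 0 0"
}}

```text
time_s: 44.55
tool_pos: [588.6, -246.0, 293.9]
orientation: [-0.521, 0.797, -0.272, 0.141]
contact_force: [-0.4, -0.5, 0.9]
finger_gap: 0.65
gripper_force: 0.0
```

{"method": "play_rows", "body": {
  "commands": "0 0 0 0 0;0 0 0 0 0;0 0 -.05 0 0;0 0 -.15 0 0;0 0 -.25 0 0"
}}

```text
time_s: 45.18
tool_pos: [556.1, -227.3, 345.5]
orientation: [-0.522, 0.796, -0.272, 0.141]
contact_force: [-0.6, -0.6, -0.1]
finger_gap: 0.997
gripper_force: 0.0
```

{"method": "play_rows", "body": {
  "commands": "0 0 -.15 0 0;0 0 -.3 0 0;0 0 -.45 0 0;0 0 -.6 0 0;0 0 -.6 0 0"
}}

```text
time_s: 45.8
tool_pos: [480.7, -184.0, 470.7]
orientation: [-0.521, 0.796, -0.274, 0.143]
contact_force: [0.1, 0.8, 0.7]
finger_gap: 1.0
gripper_force: 0.0
```

```bash
python3 st.py; python3 - <<'E'
from h import *
print(manip.state()["contact_force"].round(1))
z=lambda i,r,c:cv2.resize(i[r:r+150,c:c+100],(400,600),interpolation=2)
a=manip.capture("side")[:,:,::-1];b=manip.capture("scene")[:,:,::-1]
cv2.imwrite("pics/fin_side.png",a);cv2.imwrite("pics/fin_scene.png",b)
cv2.imwrite("pics/fin.png",np.hstack([z(a,95,290),z(b,160,232)]))
E
```

```text
[ 0.414 -0.314 -0.247  1.953  0.165  0.906  2.824] [[-0.416, -0.751, 0.513], [-0.908, 0.306, -0.287], [0.059, -0.585, -0.809]] [ 480.71376356 -183.99536324  470.65596732]
tilt 35.991965295970225 heading -29.251329548509958 turn to make y level -1.4709326225153845
[0.1 0.8 0.7]
```

View pics/fin.png

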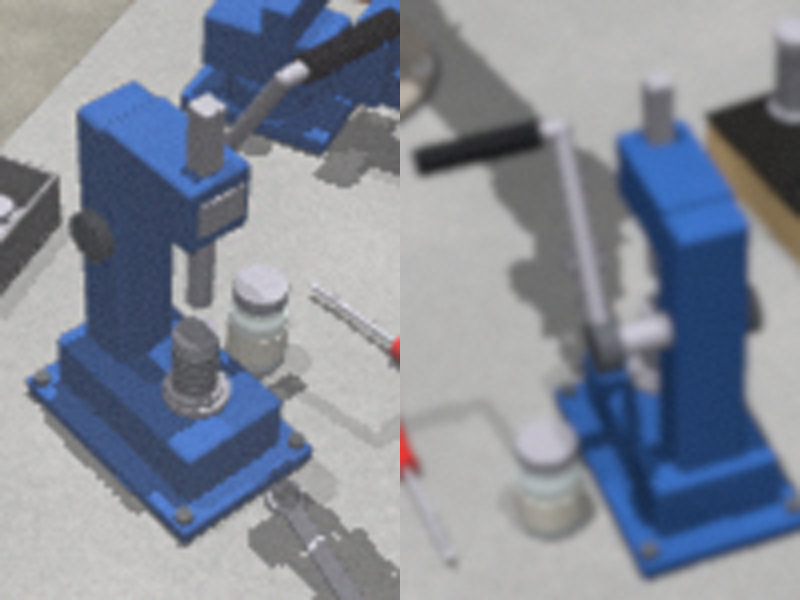

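The final view shows the cartridge standing centred on the anvil at (195,365), the ram and lever back at rest, and the jar, screwdriver and wrench in place. Handing in.

```bash
python3 -c "
from cell import manip
print(manip.sign_off())"
```

```text
the job is handed in; nothing more can be done
None
```

The job is handed in at about 46 s: the cartridge stands centred on the anvil, the lever was held at its lower stop for over a second, then eased back to rest over about 4 s; I saw the ram come down but did not measure how far the cap moved, and my first grasp closed on the cartridge and slipped off without noticeably moving it.

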